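# Seat the puzzle piece and wedge the board off the glue-up base

### The job

On the toy maker's bench, fit the round knobbed wooden piece into the round recess of the puzzle board and press it down firmly until it is fully home and flush. Then push the wooden wedge, thin end first and straight towards the stop, under the open end of the board (the end away from the stop) until both corners of that end have just lifted off the glue-up base, about 5 mm clear, and finish holding the wedge there: do not let go of it, keep the hand off the board and the piece, and leave the wedge lying flat on the base as the only thing lifting the board. Leave the other things on the bench where they are.

Things in the scene. Friction and masses are not known exactly. Their poses are not given: they have to be found in the camera images.
- base: Fixed plywood base, 330 x 200 x 18 mm. Origin at the centre of its underside, z up; x runs along its length to the stop, the way the wedge is pushed. Stop: strip 22 mm high across the end x = 149 to 165 mm. Two side strips 8 mm high (inner faces y = +-77.5, x = 10 to 140 mm) keep the board straight. From x = -165 to about -7 mm it is bare: room to lay the wedge down before the board.
- base_top (a point): Centre of the base's upper surface, 18 mm above the bench; axes as the base.
- board: Loose wooden puzzle board, 150 x 150 x 32 mm, about 0.45 kg, on the base by the stop. A 22 mm plate on two battens 10 mm high, 20 mm wide, along x under its side edges: under the plate is a gap 10 mm high, 110 mm wide, open at the end away from the stop (x = -75 mm). Origin at the centre of the underside of the battens, axes as the base. When the open end is lifted it pivots on its other end.
- recess (a point): Centre of the floor of the board's round recess: 59 mm diameter, 14 mm deep, rim bevelled by 2 mm, in the middle of the board; the floor is 18 mm above the board's underside, the rim 32 mm.
- corner_a (a point): Underside corner of the board at its open end, under the batten on the +y side of the board (board frame -75, +65, 0 mm). At the base's surface while the board lies flat; rises as the wedge lifts that end.
- corner_b (a point): The same on the -y side (board frame -75, -65, 0 mm).
- piece: Round wooden piece, about 60 g, standing on the bench knob up: a disc 56 mm across, 14 mm thick, with an upright round knob, 22 mm across and 28 mm high, in the middle of its top. Origin at the centre of its underside, z up. Grasp the knob from above. When flush, the disc's top is level with the board's and the knob stands above.
- wedge: Wooden wedge, about 80 g, flat on the bench, 130 x 40 mm. Origin: middle of the lower edge of its thin end; x points out of the thin end. Thin end 5 mm high; the top rises evenly to 30 mm at x = -90; from there to x = -130 mm is the flat heel, to be gripped across the 40 mm width. It meets the board when 18 mm in under the open end, which then rises 2.8 mm per 10 mm of push.
- wedge_heel (a point): Centre of the top of the wedge's heel (wedge frame -110, 0, 30 mm).
- offcut: A plain rectangular offcut of wood, 90 x 45 x 30 mm, no taper. Not used; leave it alone. Origin at the centre of its underside.
- truck: A small wooden toy truck, 130 mm long, 72 mm wide over the wheels, 68 mm high. Leave it alone. Origin under its centre.
- glue: A white glue bottle, 52 mm diameter, 150 mm high, upright. Leave it alone. Origin at the centre of its underside.
- mallet: A wooden hammer-like mallet lying on the bench, about 0.25 to 0.3 m long. Leave it alone. Origin under it, towards the middle of its length.
Things that resemble listed ones, but are neither listed nor needed, are in the scene too. Leave any pink or turquoise look-alike of the piece alone. What is shaped like the wedge but blue is not meant.

How it is judged:
By the outcome, as a careful person would: the job done as asked, in the order asked, and still so for the second after the job is handed in, while the arm keeps its last pose, push and grip.
It also fails if it takes over 54 s, if anything falls off the work surface, if the arm or the gripper's body presses on something with over 40 N, if the wrist force passes 120 N, or if a joint passes its speed limit or range.

### The arm

A 7-joint arm with a two-finger parallel gripper is mounted at the origin on the work surface. World frame = base frame: x ahead of the robot, y to its left, z up, the work surface at z = 0. Lengths are in m, angles in degrees, forces in N, time in s.
With the tool pointing down it reaches from about 0.425 to 0.95 m from the base axis. Payload 4.7 kg.
Tool frame: the origin (TCP) lies between the finger pads; the fingertips stand 14 mm ahead of it and the grasp point (between the pads) lies 5 mm behind it; z points along the fingers, y is the direction in which the jaws open and shut (so a half turn about z gives the same grasp; the last joint's range is limited). The gripper opens to 85 mm and grips with 20 to 120 N. Pads are 22 mm wide; open, the fingers measure 114 mm over their backs; the gripper's body (76 mm by 85 mm) begins 54 mm behind the grasp point. The pads swing forward as they close: fully open they stand 13 mm farther back than shut.
Start: joints at [-67.947, 26.849, -2.785, 87.806, 1.381, 65.374, -4.715], TCP at [0.271, 0.618, 0.22] pointing down, gripper open.
Joint ranges: [-148.3, 148.3], [-19.14, 114.17], [-79.39, 73.82], [5.75, 140.21], [-59.74, 239.74], [12.07, 113.84], [-152.46, 152.46]. Speed limits (degrees/s): [147.25, 147.25, 180, 180, 180, 180, 180].

### API

Orientations are given as a 3x3 rotation matrix whose columns are the frame's x, y, z axes.
In Python, from rig import state, grab_frame, get_calibration, robot gives the robot as it stands.
- The arm moves only by the tool send_rows, never from a script. Its argument "series" is a list that holds one entry, the list of rows, each a list of 7 numbers: the shift along the tool's x, y, z in mm, then the turn, a rotation vector about the tool's x, y, z in degrees, then the opening in per cent of the stroke, from 0 (shut) to 100 (fully open). In form: [[[tx, ty, tz, rx, ry, rz, grip], ...]]. A call has 1 to 5 rows; each row shifts and turns the pose as measured when the row begins, along the tool's axes as they then stand; what a row does not reach is not made up. A row lasts 1/10 s, in which the tool goes at most 50 mm and 8.59 degrees, less where a joint would pass 70% of its speed; a pose out of reach is approached as far as the arm can. A call with a gripper value outside its range is refused whole. The fingers move at their own pace and stop on an object; "force" is the grip in N (left out, the last holds). Time passes only in rows, so rows that do not move let the fingers close. It gives the time, the measured TCP pose, the force and the opening at its end, in the units of the state.
- state(): the state, without advancing time (a new reading comes with each control period).
- grab_frame(name): name is "scene" or "top" or "wrist"; returns the picture (384x512x3 uint8, red, green, blue); there is no depth.
- get_calibration(name): a dict with "camera_matrix" (3x3 intrinsics, pixels), "dist_coeffs" ([k1, k2, p1, p2, k3] as OpenCV has them; the pictures are not rectified), "R" (3x3) and "t" (3): a world point X has camera coordinates R X + t; the wrist camera has in their place "hand_eye" (4x4, takes a point from camera to tool coordinates, whose origin is the TCP and whose axes are the flange's). Camera axes: x right, y down, z forward; pixel columns grow to the right and rows downward; lengths in m; the calibration is good to about 2 mm. A picture is of the moment at which its call begins: read the wrist's pose just before it. get_calibration takes no time and is no camera call.
- robot.sign_off(): hands the job in, once; it reports no verdict.
The state is a dict: "time_s": time; "joint_positions": joint angles; "joint_vel": joint speeds; "tau": joint torques, N m; "position": TCP position; "orientation": TCP orientation; "wrist_force": force on the tool from outside, world axes, zero at the start; "moment": the same for the moment, N m; "gripper_width": finger opening in m.
Only numpy, scipy, OpenCV 4.12 (cv2) and the standard library are available. Lean on these libraries where they do the work, as an engineer would, in place of code of your own. Each camera call takes 0.05 s, during which the arm holds its last target.

## Working session

There is one attempt and no reset: what is moved stays moved. The work goes in short steps, Python scripts to look and compute and a tool call to move; the robot and the scene stay as the last step left them, time stands still between calls to the robot, and variables do not carry over. Pictures are saved under pics/ and viewed, and the job is handed in when it is done.

Besides the shell and the picture viewer there is one more tool, called after "Request:" by a JSON object that holds its "name" and its "arguments". send_rows: Moves the arm, as the interface text tells. Its arguments: {"type":"object","properties":{"series":{"type":"array"},"force":{"type":"number"}},"required":["series"]}

```bash
mkdir -p pics; ls; python3 - <<'E'
from rig import state, grab_frame, get_calibration, robot
import cv2, json
s=state();print(s)
for n in ["scene","top","wrist"]:
    f=grab_frame(n); cv2.imwrite(f"pics/{n}0.png",f[:,:,::-1])
    c=get_calibration(n); print(n,c)
E
```

```text
pics
{'time_s': 0.0, 'joint_positions': array([-67.94734983,  26.89675632,  -2.7852043 ,  87.87420704,
         1.38136259,  65.37389938,  -4.71453779]), 'joint_vel': array([ 0.00786563, -0.0574541 ,  0.07994014, -0.08206984,  0.00189832,
       -0.08716211,  0.08931187]), 'tau': array([-8.22133024e-04, -5.10312903e+01, -4.71652555e-02, -2.37707090e+01,
        1.05966552e-02,  7.50968320e-03,  7.98921633e-06]), 'position': array([0.27114741, 0.61748467, 0.21866438]), 'orientation': array([[-9.15629381e-01,  4.02022793e-01, -7.13990230e-04],
       [ 4.02023421e-01,  9.15627603e-01, -1.80624083e-03],
       [-7.24008220e-05, -1.94088797e-03, -9.99998114e-01]]), 'wrist_force': array([-0.38870342,  0.98549787, -0.69920737]), 'moment': array([ 0.01586963,  0.01865673, -0.00918216]), 'gripper_width': 0.08538021845881845}
scene {'camera_matrix': array([[443.38965906,   0.        , 255.92561862],
       [  0.        , 443.38965906, 183.72232451],
       [  0.        ,   0.        ,   1.        ]]), 'dist_coeffs': array([-0.00865768,  0.        ,  0.        ,  0.        ,  0.        ]), 'R'
[... 587 characters left out ...]
, -0.00816119, -0.98627072]]), 't': array([-0.06582583,  0.51325767,  1.61402877])}
wrist {'camera_matrix': array([[295.71661391,   0.        , 254.69806824],
       [  0.        , 295.71661391, 196.93377208],
       [  0.        ,   0.        ,   1.        ]]), 'dist_coeffs': array([-0.0520562,  0.       ,  0.       ,  0.       ,  0.       ]), 'hand_eye': array([[ 3.88898472e-04, -9.47546226e-01, -3.19618521e-01,
         8.20633806e-02],
       [ 9.99999799e-01,  2.08652364e-04,  5.98183841e-04,
        -5.46999841e-04],
       [-5.00117680e-04, -3.19618689e-01,  9.47546117e-01,
        -1.53356324e-01],
       [ 0.00000000e+00,  0.00000000e+00,  0.00000000e+00,
         1.00000000e+00]])}
```

View pics/scene0.png

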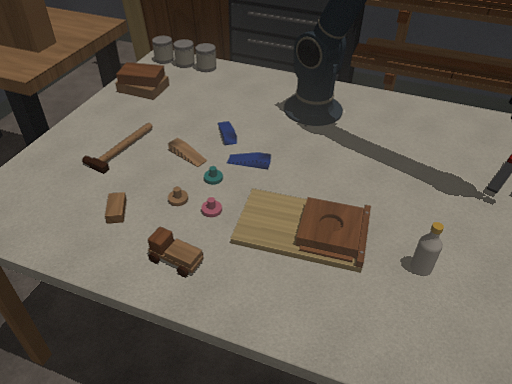

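View pics/top0.png

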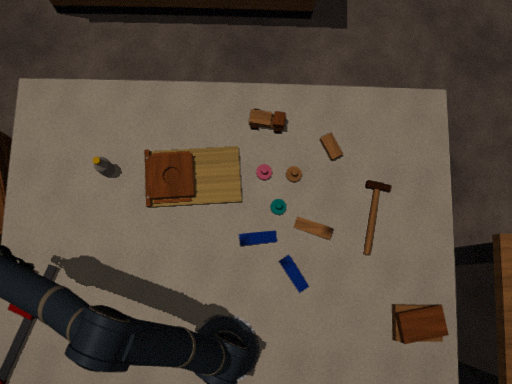

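View pics/wrist0.png

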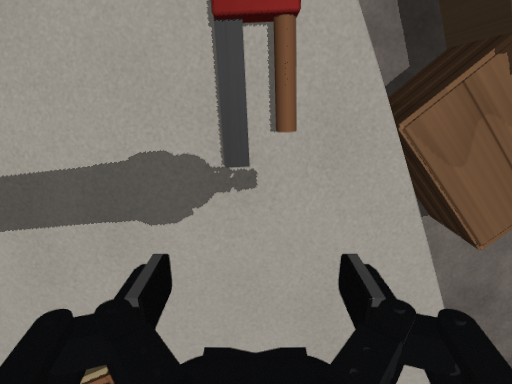

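The scene view has these candidates:
- **Piece:** natural wood at scene (178,195) / top (294,174). Look-alikes are turquoise at scene (213,174) / top (278,207) and pink at scene (212,207) / top (265,172).
- **Wedge:** natural wood at scene (187,152) / top (314,228). Look-alikes are two blue ones at top (258,239) and (294,273), and the offcut at top (331,146).

I choose the natural wood ones and will check them in close crops.

```bash
python3 - <<'E'
import cv2, numpy as np
t=cv2.imread('pics/top0.png'); s=cv2.imread('pics/scene0.png')
a=cv2.resize(t[135:255,235:345],None,fx=5,fy=5,interpolation=cv2.INTER_CUBIC)
b=cv2.resize(t[140:215,140:250],None,fx=7,fy=7,interpolation=cv2.INTER_CUBIC)
c=cv2.resize(s[125:285,95:275],None,fx=3.7,fy=3.7,interpolation=cv2.INTER_CUBIC)
cv2.imwrite('pics/ca.png',a);cv2.imwrite('pics/cb.png',b);cv2.imwrite('pics/cc.png',c)
E
```

```text
(no output)
```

View pics/ca.png

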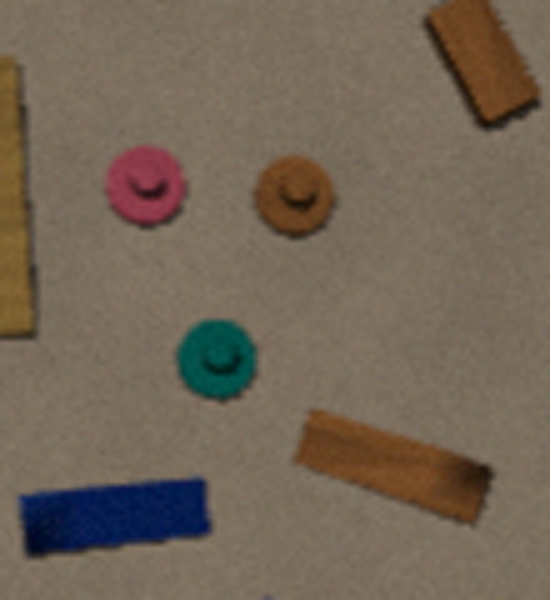

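View pics/cb.png

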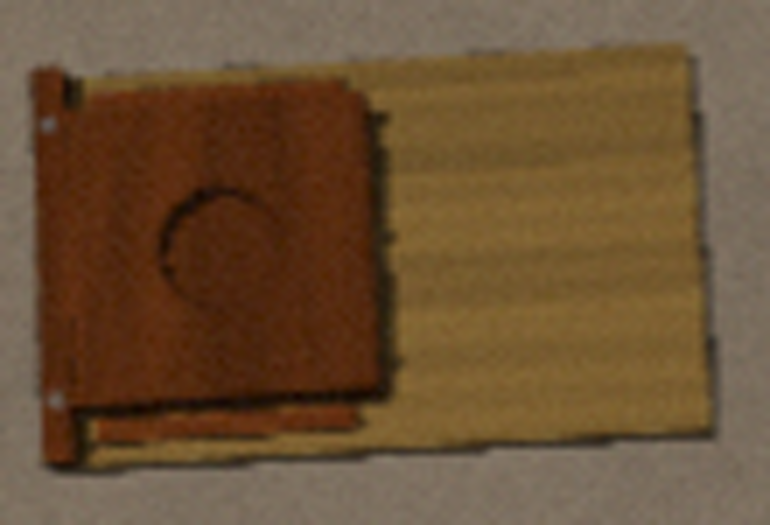

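View pics/cc.png

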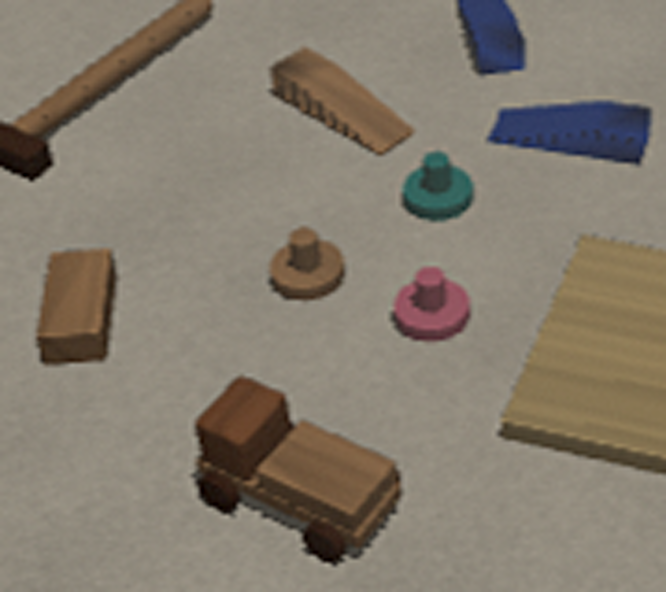

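Crops confirm it. The natural-wood piece is at crop (295,195). The natural-wood tapered wedge has its thin end on the left at (305,435) and its heel at (480,495). The stop is at the base's left end, world +y. Next I measure.

```bash
cat > h.py <<'E'
import cv2, numpy as np
from rig import state, grab_frame, get_calibration, robot
def cam(n, st=None):
    c=get_calibration(n); K=c['camera_matrix'];d=c['dist_coeffs']
    if n!='wrist': R,t=c['R'],c['t']
    else:
        T=np.eye(4);T[:3,:3]=st['orientation'];T[:3,3]=st['position']
        M=np.linalg.inv(T@c['hand_eye']);R,t=M[:3,:3],M[:3,3]
    return K,d,R,t
def ray(cm,px,z):
    K,d,R,t=cm
    u=cv2.undistortPoints(np.array(px,float).reshape(-1,1,2),K,d).reshape(-1,2)
    o=-R.T@t; D=np.c_[u,np.ones(len(u))]@R
    return o+D*((z-o[2])/D[:,2])[:,None]
def proj(cm,X):
    K,d,R,t=cm
    return cv2.projectPoints(np.array(X,float).reshape(-1,3),cv2.Rodrigues(R)[0],t,K,d)[0].reshape(-1,2)
def snap(n,name):
    st=state(); f=grab_frame(n); cv2.imwrite(f'pics/{name}.png',f[:,:,::-1]); return cam(n,st),f,st
E
python3 - <<'E'
from h import *
t=cv2.imread('pics/top0.png')
cm=cam('top')
hsv=cv2.cvtColor(t,cv2.COLOR_BGR2HSV)
m=((hsv[...,1]>95)).astype(np.uint8)
n,l,st,ce=cv2.connectedComponentsWithStats(m)
for i in range(1,n):
    if st[i,4]>60:
        ct=cv2.findContours((l==i).astype(np.uint8),0,2)[0][0]
        r=cv2.minAreaRect(ct)
        print(i,st[i],ce[i].round(1),np.round(r[1],1),round(r[2],1),hsv[l==i].mean(0).round(), 'z0',ray(cm,[ce[i]],0)[0].round(3))
# base corners at z=.018 from crop b (/7 + offset)
f=lambda L,s,ox,oy:[((x+.5)/s-.5+ox,(y+.5)/s-.5+oy) for x,y in L]
print('base right corners',ray(cm,f([(685,45),(712,432)],7,140,140),.018).round(4))
print('stop corners', ray(cm,f([(32,70),(45,465)],7,140,140),.04).round(4))
print('board top corners TR,BR,BL', ray(cm,f([(362,90),(385,390),(75,405)],7,140,140),.05).round(4))
print('recess rim', ray(cm,f([(160,250),(220,187)],7,140,140),.05).round(4))
print('wedge thinTL,BL; heel TR,BR',ray(cm,f([(312,408),(297,461)],5,235,135),.005).round(4),ray(cm,f([(490,468),(475,522)],5,235,135),.03).round(4))
print('piece', ray(cm,f([(295,196)],5,235,135),.014).round(4),'tur',ray(cm,f([(217,360)],5,235,135),.014).round(4),'pink',ray(cm,f([(147,186)],5,235,135),.014).round(4))
E
```

```text
1 [  49    0  271   25 3477] [193.2   6.7] [ 24. 270.] 90.0 [ 38. 191.  21.] z0 [1.251 0.159 0.   ]
267 [249 109  37  24 659] [267.3 119.7] [36.3 21.2] 5.7 [ 13. 182.  76.] z0 [ 0.807 -0.131  0.   ]
273 [  0 131  12 110 696] [  3.4 172.4] [ 11. 109.] 0.0 [ 15. 195.  38.] z0 [0.586 0.815 0.   ]
274 [320 133  23  28 365] [330.9 146.1] [26.2 14. ] 61.4 [ 14. 167.  96.] z0 [ 0.714 -0.362  0.   ]
276 [ 144  146   98   61 5354] [192.3 176.2] [57.7 96. ] 88.0 [ 15. 179.  99.] z0 [0.59  0.133 0.   ]
279 [ 92 156   9   9  63] [ 96.1 160.1] [8. 8.] 90.0 [ 21. 214. 116.] z0 [0.64  0.481 0.   ]
283 [256 164  16  16 201] [263.6 171.6] [15. 15.] 90.0 [165. 144. 128.] z0 [ 0.613 -0.12   0.   ]
285 [286 166  16  17 207] [293.5 173.6] [16. 15.] 90.0 [ 14. 166.  97.] z0 [ 0.609 -0.227  0.   ]
286 [364 180  27  75 666] [373.1 212. ] [25.1 73.4] 17.4 [ 13. 175.  73.] z0 [ 0.478 -0.511  0.   ]
289 [271 199  15  16 188] [278.  206.3] [15. 14.] 90.0 [ 87. 235.  75.] z0 [ 0.49  -0.174  0.   ]
291 [294 217  39  23 472] [313.3 227.7] [38.6 12.3] 18.4 [ 14. 167. 102.] z0 [ 0.417 -0.298  0.   ]
292 [239 231  38
[... 812 characters left out ...]
 333.4] [31.  13.5] 50.9 [ 91. 149.  13.] z0 [ 0.051 -0.044  0.   ]
691 [108 330  24  40 214] [118.7 349.3] [16.6 43.7] 15.3 [103. 145.  14.] z0 [-0.013  0.357  0.   ]
base right corners [[ 0.7    -0.0249  0.018 ]
 [ 0.5014 -0.0437  0.018 ]]
stop corners [[0.6723 0.3016 0.04  ]
 [0.4728 0.2832 0.04  ]]
board top corners TR,BR,BL [[0.6637 0.1347 0.05  ]
 [0.5129 0.1169 0.05  ]
 [0.5014 0.2683 0.05  ]]
recess rim [[0.5799 0.2307 0.05  ]
 [0.6125 0.2027 0.05  ]]
wedge thinTL,BL; heel TR,BR [[ 0.4557 -0.2402  0.005 ]
 [ 0.4182 -0.23    0.005 ]] [[ 0.414  -0.3606  0.03  ]
 [ 0.3765 -0.3501  0.03  ]]
piece [[ 0.6053 -0.2261  0.014 ]] tur [[ 0.4866 -0.1724  0.014 ]] pink [[ 0.6096 -0.1213  0.014 ]]
```

```bash
cat >> h.py <<'E'
def plan(p,head,n=5,step=48,rot=8.4,grip=100):
    """rows to go to p with tool y heading `head` deg, tool z down (levels too)"""
    from scipy.spatial.transform import Rotation as Ro
    s=state(); R=s['orientation'];x=s['position'].copy(); p=np.array(p)
    h=np.radians(head); y=np.array([np.cos(h),np.sin(h),0]); z=np.array([0,0,-1.]); G=np.c_[np.cross(y,z),y,z]
    print('at',x.round(4),'head',round(np.degrees(np.arctan2(R[1,1],R[0,1])),2),'F',s['wrist_force'].round(1),'w',round(s['gripper_width'],4),'t',round(s['time_s'],2))
    for i in range(n):
        d=R.T@(p-x)*1000; w=np.degrees(Ro.from_matrix(R.T@G).as_rotvec())
        k=max(np.linalg.norm(d)/step,np.linalg.norm(w)/rot,1)
        if i==0: print('total',d.round(1),w.round(2),'rows',round(k,1))
        d=np.round(d/k,1);w=np.round(w/k,1)
        print([*d.tolist(),*w.tolist(),grip],end=',\n' if i<n-1 else '\n')
        x=x+R@d/1000; R=R@Ro.from_rotvec(np.radians(w)).as_matrix()
E
python3 - <<'E'
from h import *
plan([.575,.15,.25],5,n=12)
E
```

```text
at [0.2712 0.6176 0.2189] head 66.29 F [ 0.1 -0.4  0.1] w 0.0853 t 0.15
total [-466.2 -306.   -30.6] [-8.000e-02  5.000e-02  6.129e+01] rows 11.6
[-40.1, -26.3, -2.6, -0.0, 0.0, 5.3, 100],
[-42.3, -22.5, -2.6, -0.0, 0.0, 5.3, 100],
[-44.2, -18.5, -2.6, -0.0, 0.0, 5.3, 100],
[-45.7, -14.3, -2.6, -0.0, 0.0, 5.3, 100],
[-46.9, -10.0, -2.6, -0.0, 0.0, 5.3, 100],
[-47.6, -5.7, -2.7, -0.0, 0.0, 5.2, 100],
[-47.9, -1.3, -2.6, -0.0, 0.0, 5.3, 100],
[-47.8, 3.1, -2.7, -0.0, 0.0, 5.2, 100],
[-47.3, 7.4, -2.6, -0.0, 0.0, 5.3, 100],
[-46.5, 11.8, -2.7, -0.0, 0.0, 5.2, 100],
[-45.2, 15.9, -2.6, -0.0, 0.0, 5.3, 100],
[-27.7, 12.8, -1.7, -0.0, 0.1, 3.3, 100]
```

Request:
{"name": "send_rows", "arguments": {"series": [[[-40,-26,-3,0,0,5.3,100],[-42,-22.5,-3,0,0,5.3,100],[-44,-18.5,-3,0,0,5.3,100],[-46,-14,-3,0,0,5.3,100],[-47,-10,-3,0,0,5.3,100]]]}}

```text
time_s: 0.65
position: [0.3972, 0.4173, 0.2303]
orientation: [[-0.64, 0.769, -0.007], [0.769, 0.64, -0.001], [0.004, -0.006, -1.0]]
wrist_force: [0.6, 0.5, 0.8]
gripper_width: 0.0857
```

```bash
python3 -c "
from h import *
plan([.575,.15,.25],5,n=8)"
```

```text
at [0.3972 0.4173 0.2303] head 39.76 F [0.6 0.5 0.8] w 0.0857 t 0.65
total [-319.1  -34.4  -20.7] [-0.42 -0.1  34.76] rows 6.7
[-47.6, -5.1, -3.1, -0.1, -0.0, 5.2, 100],
[-47.9, -0.8, -3.1, -0.1, -0.0, 5.2, 100],
[-47.8, 3.5, -3.1, -0.0, -0.0, 5.2, 100],
[-47.2, 7.9, -3.1, -0.1, -0.0, 5.2, 100],
[-46.3, 12.1, -3.1, -0.1, -0.0, 5.2, 100],
[-45.1, 16.3, -3.0, -0.0, -0.1, 5.1, 100],
[-30.5, 14.2, -2.1, -0.0, -0.0, 3.7, 100],
[0.0, -0.0, -0.0, -0.0, -0.0, -0.0, 100]
```

Request:
{"name": "send_rows", "arguments": {"series": [[[-47.5,-5,-3,0,0,5.2,100],[-48,-1,-3,0,0,5.2,100],[-48,3.5,-3,0,0,5.2,100],[-47,8,-3,0,0,5.2,100],[-46,12,-3,0,0,5.2,100]]]}}

```text
time_s: 1.15
position: [0.5312, 0.2079, 0.2448]
orientation: [[-0.22, 0.976, -0.008], [0.976, 0.22, -0.001], [0.001, -0.008, -1.0]]
wrist_force: [1.1, 0.5, 0.0]
gripper_width: 0.0851
```

Request:
{"name": "send_rows", "arguments": {"series": [[[-45,16,-3,0,0,5.1,100],[-30,14,-2,0,0,3.7,100],[0,0,0,0,0,0,100]]]}}

```text
time_s: 1.45
position: [0.5787, 0.1274, 0.2501]
orientation: [[-0.047, 0.999, -0.005], [0.999, 0.047, -0.005], [-0.004, -0.006, -1.0]]
wrist_force: [-1.0, -0.7, 0.5]
gripper_width: 0.0853
```

```bash
python3 -c "
from h import *
cm,f,s=snap('wrist','w1'); np.save('w1.npy',np.r_[s['position'],s['orientation'].ravel()])
plan([.6053,-.2261,.16],-20,n=1)"
```

```text
at [0.5776 0.1298 0.2498] head 2.92 F [ 0.2  0.1 -0.1] w 0.0855 t 1.5
total [-356.6   10.1   90.8] [-0.35  0.25 22.92] rows 7.7
[-46.5, 1.3, 11.8, -0.0, 0.0, 3.0, 100]
```

View pics/w1.png

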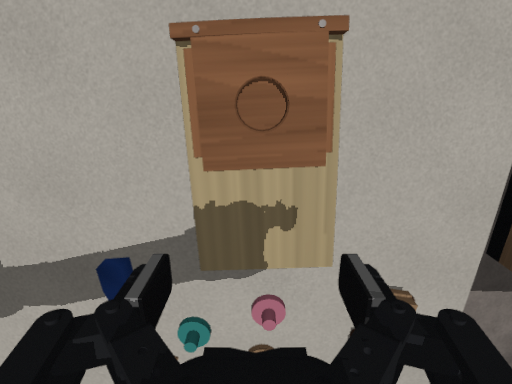

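The wrist view shows the whole board: recess rim near (262,104), board's open edge at about y=165, base end at about y=270, and the base sides at x≈200 and 334 there.

```bash
python3 - <<'E'
import cv2
t=cv2.imread('pics/w1.png')
cv2.imwrite('pics/w1c.png',cv2.resize(t[10:185,160:360],None,fx=4,fy=3.4,interpolation=cv2.INTER_CUBIC)[:600])
E
```

```text
(no output)
```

View pics/w1c.png

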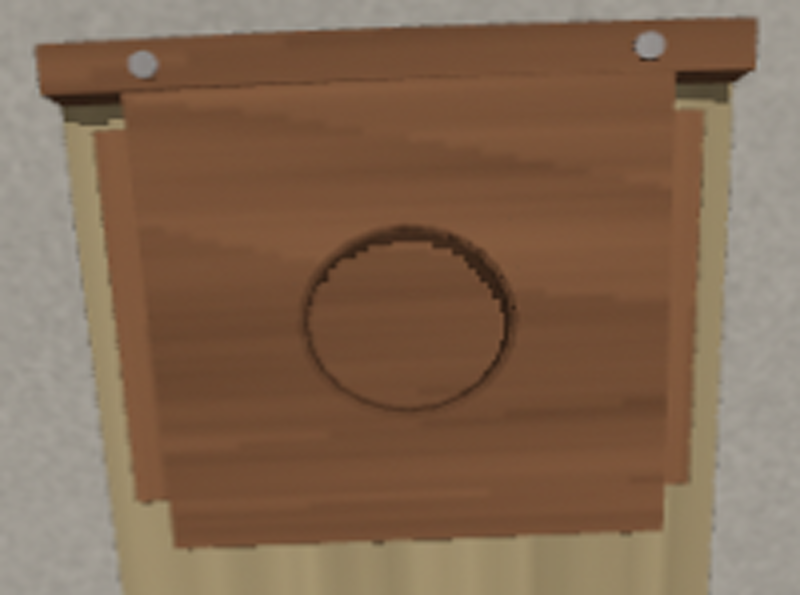

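```bash
cat > meas1.py <<'E'
from h import *
q=np.load('w1.npy'); cm=cam('wrist',dict(position=q[:3],orientation=q[3:].reshape(3,3)))
f=lambda L:[((x+.5)/4-.5+160,(y+.5)/3.4-.5+10) for x,y in L]
r=ray(cm,f([(303,320),(516,312),(408,225),(410,412)]),.05)
print('rim',r.round(4),'c1',r[:2].mean(0).round(4),np.linalg.norm(r[0]-r[1]),'c2',r[2:].mean(0).round(4),np.linalg.norm(r[2]-r[3]))
b=ray(cm,f([(175,548),(662,530),(123,95),(676,72)]),.05); print('board',b.round(4),'mean',b.mean(0).round(4))
for i,j in [(0,1),(2,3),(0,2),(1,3)]: print(np.linalg.norm(b[i]-b[j]).round(4), np.degrees(np.arctan2(*(b[j]-b[i])[1::-1])).round(2))
e=ray(cm,[(199,271),(333,266)],.018);print('base end',e.round(4),e.mean(0).round(4),np.degrees(np.arctan2(*(e[1]-e[0])[1::-1])))
st=ray(cm,f([(37,45),(757,18)]),.04);print('stop',st.round(4),st.mean(0).round(4),np.degrees(np.arctan2(*(st[1]-st[0])[1::-1])))
d=st.mean(0)-e.mean(0);print('len',np.linalg.norm(d[:2]),np.degrees(np.arctan2(d[1],d[0])))
E
python3 meas1.py
```

```text
rim [[0.5522 0.2007 0.05  ]
 [0.6128 0.2062 0.05  ]
 [0.5805 0.2322 0.05  ]
 [0.5844 0.1716 0.05  ]] c1 [0.5825 0.2035 0.05  ] 0.060944679636596846 c2 [0.5825 0.2019 0.05  ] 0.060693191849547
board [[0.5151 0.1199 0.05  ]
 [0.6636 0.1338 0.05  ]
 [0.5013 0.268  0.05  ]
 [0.6501 0.2818 0.05  ]] mean [0.5825 0.2009 0.05  ]
0.1491 5.35
0.1494 5.31
0.1487 95.3
0.1485 95.19
base end [[ 0.5014 -0.0442  0.018 ]
 [ 0.7029 -0.0256  0.018 ]] [ 0.6021 -0.0349  0.018 ] 5.289368359031911
stop [[0.4755 0.2838 0.04  ]
 [0.6727 0.3011 0.04  ]] [0.5741 0.2925 0.04  ] 5.029255363994192
len 0.3285438479933591 94.89413578014084
```

```bash
python3 -c "
from h import *
plan([.6053,-.2261,.15],-20,n=9)"
```

```text
at [0.5776 0.1298 0.2498] head 2.92 F [ 0.2  0.1 -0.1] w 0.0855 t 1.5
total [-356.6   10.2  100.8] [-0.35  0.25 22.92] rows 7.7
[-46.2, 1.3, 13.1, -0.0, 0.0, 3.0, 100],
[-46.0, 3.7, 13.0, -0.1, 0.0, 3.0, 100],
[-45.8, 6.1, 13.1, -0.0, 0.0, 3.0, 100],
[-45.4, 8.5, 13.1, -0.0, 0.1, 2.9, 100],
[-44.9, 10.8, 13.0, -0.1, 0.0, 3.0, 100],
[-44.3, 13.1, 13.0, -0.0, 0.1, 2.9, 100],
[-43.6, 15.4, 12.9, -0.1, 0.0, 3.0, 100],
[-30.9, 12.7, 9.3, -0.0, 0.1, 2.1, 100],
[-0.0, -0.0, 0.0, -0.0, -0.0, 0.0, 100]
```

Request:
{"name": "send_rows", "arguments": {"series": [[[-46,1.5,13,0,0,3,100],[-46,3.5,13,0,0,3,100],[-46,6,13,0,0,3,100],[-45,8.5,13,0,0,3,100],[-45,11,13,0,0,3,100]]]}}

```text
time_s: 2.0
position: [0.5978, -0.0846, 0.1824]
orientation: [[0.187, 0.982, -0.006], [0.982, -0.187, 0.008], [0.007, -0.007, -1.0]]
wrist_force: [0.7, -0.4, 0.4]
gripper_width: 0.0853
```

Request:
{"name": "send_rows", "arguments": {"series": [[[-44,13,13,0,0,3,100],[-43,15,13,0,0,3,100],[-25,12,9,0,0,2,100],[0,0,0,0,0,0,100],[0,0,0,0,0,0,100]]]}}

```text
time_s: 2.5
position: [0.6091, -0.2043, 0.1407]
orientation: [[0.324, 0.946, -0.012], [0.946, -0.324, 0.012], [0.007, -0.015, -1.0]]
wrist_force: [0.3, 0.6, 0.4]
gripper_width: 0.0853
```

```bash
python3 -c "
from h import *
cm,f,s=snap('wrist','w2'); np.save('w2.npy',np.r_[s['position'],s['orientation'].ravel()])
plan([.6053,-.2261,.10],-20,n=1)
h=cv2.cvtColor(f,cv2.COLOR_RGB2HSV); m=((h[...,1]>80)&(h[...,0]<25)&(h[...,2]>50)).astype(np.uint8)
n,l,st,ce=cv2.connectedComponentsWithStats(m)
for i in range(1,n):
  if st[i,4]>300: print(st[i],ce[i].round(1))
print(proj(cm,[[.6053,-.2261,.042],[.6053,-.2261,.014]]))
"
```

```text
at [ 0.6091 -0.2041  0.1407] head -18.85 F [0.  0.5 0.5] w 0.0852 t 2.55
total [-22.3   4.2  40.5] [-0.86 -0.39  1.15] rows 1
[-22.3, 4.2, 40.5, -0.9, -0.4, 1.2, 100]
[  55    0  154   61 4930] [117.   20.8]
[ 398    0  107  121 9114] [451.8  55.9]
[ 235  178   54   53 2274] [261.2 204.3]
[ 372  243   64   60 2025] [403.2 272.8]
[ 104  253   37   48 1123] [118.3 270.6]
[[259.7959304  216.99740983]
 [259.71390632 206.58622946]]
```

View pics/w2.png

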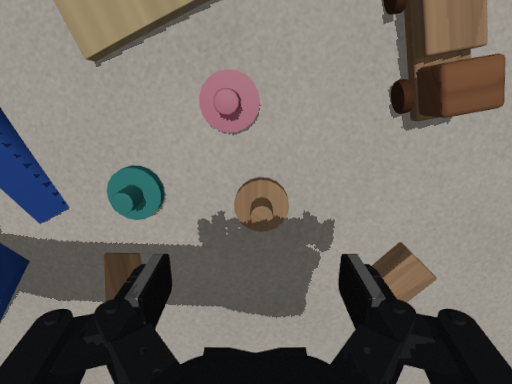

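The wood piece is at (262,204) with its knob top near (262,213). The offcut at (403,272) and pink at (230,100) are clear of the jaws.

```bash
python3 -c "
from h import *
q=np.load('w2.npy'); cm=cam('wrist',dict(position=q[:3],orientation=q[3:].reshape(3,3)))
print(ray(cm,[(262,204.0)],.014),ray(cm,[(261.8,213.5)],.042))
f=cv2.imread('pics/w2.png')
cv2.imwrite('pics/w2c.png',cv2.resize(f[165:245,215:310],None,fx=7,fy=7,interpolation=cv2.INTER_CUBIC))
cm=cam('scene');
t=cv2.imread('pics/scene0.png');h=cv2.cvtColor(t,cv2.COLOR_BGR2HSV)
"
```

```text
[[ 0.60836094 -0.22420882  0.014     ]] [[ 0.60813598 -0.22341528  0.042     ]]
```

View pics/w2c.png

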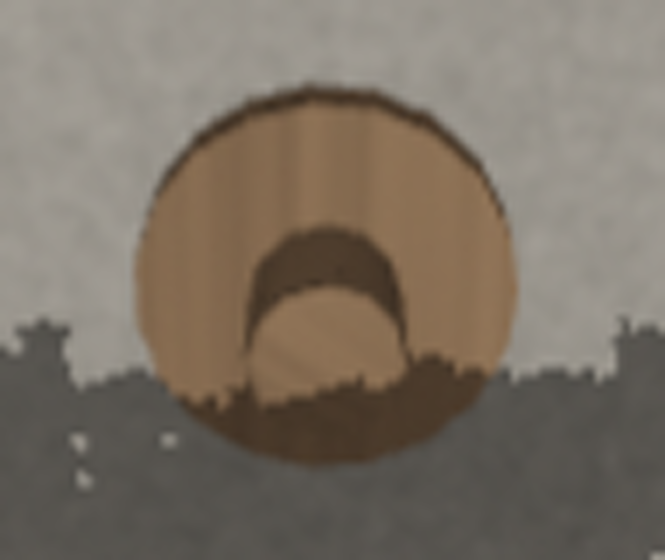

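```bash
python3 -c "
from h import *
plan([.6075,-.2255,.033],-20,n=4)"
```

```text
at [ 0.6091 -0.2041  0.1407] head -18.85 F [0.  0.5 0.5] w 0.0852 t 2.55
total [-21.5   7.  107.5] [-0.86 -0.39  1.15] rows 2.3
[-9.4, 3.1, 47.0, -0.4, -0.2, 0.5, 100],
[-9.2, 2.8, 47.0, -0.4, -0.1, 0.5, 100],
[-2.6, 0.8, 13.6, -0.1, -0.1, 0.2, 100],
[-0.0, -0.0, -0.0, 0.0, 0.0, -0.0, 100]
```

Request:
{"name": "send_rows", "arguments": {"series": [[[-14,4.5,30,-0.5,-0.2,0.6,100],[-7,2.5,35,-0.4,-0.2,0.5,100],[0,0,20,0,0,0,100],[0,0,0,0,0,0,100]]]}}

```text
time_s: 2.95
position: [0.6135, -0.2144, 0.0559]
orientation: [[0.326, 0.945, 0.008], [0.945, -0.326, 0.005], [0.008, 0.006, -1.0]]
wrist_force: [-0.5, 1.2, 0.3]
gripper_width: 0.0855
```

```bash
python3 -c "
from h import *
plan([.6075,-.2255,.033],-20,n=2)"
```

```text
at [ 0.6135 -0.2144  0.0559] head -19.02 F [-0.5  1.2  0.3] w 0.0855 t 2.95
total [-12.6  -2.2  22.8] [ 0.34 -0.44  0.98] rows 1
[-12.6, -2.2, 22.8, 0.3, -0.4, 1.0, 100],
[0.0, -0.0, 0.0, 0.0, -0.0, -0.0, 100]
```

Request:
{"name": "send_rows", "arguments": {"series": [[[-12.5,-2,3,0.3,-0.4,1,100],[0,0,0,0,0,0,100]]]}}

```text
time_s: 3.15
position: [0.6088, -0.2232, 0.0544]
orientation: [[0.339, 0.941, 0.002], [0.941, -0.339, 0.001], [0.002, 0.002, -1.0]]
wrist_force: [0.9, -0.6, -0.1]
gripper_width: 0.0854
```

```bash
python3 -c "
from h import *
plan([.6075,-.2255,.033],-20,n=2)"
```

```text
at [ 0.6088 -0.2232  0.0544] head -19.8 F [ 0.9 -0.6 -0.1] w 0.0854 t 3.15
total [-2.7 -0.5 21.4] [ 0.11 -0.11  0.2 ] rows 1
[-2.7, -0.5, 21.4, 0.1, -0.1, 0.2, 100],
[0.0, 0.0, 0.0, 0.0, -0.0, -0.0, 100]
```

Request:
{"name": "send_rows", "arguments": {"series": [[[-2.7,-0.5,21.5,0,0,0,100],[0,0,3,0,0,0,100],[0,0,0,0,0,0,100]]]}}

```text
time_s: 3.45
position: [0.611, -0.2254, 0.0343]
orientation: [[0.337, 0.941, 0.011], [0.941, -0.337, -0.0], [0.003, 0.01, -1.0]]
wrist_force: [0.9, 0.2, 0.8]
gripper_width: 0.0855
```

```bash
python3 -c "
from h import *
snap('wrist','w3')
plan([.6075,-.2255,.033],-20,n=1)"
```

```text
at [ 0.6108 -0.2254  0.0343] head -19.71 F [-0.5  0.2 -0. ] w 0.0857 t 3.5
total [-1.3 -3.1  1.3] [ 0.56 -0.2   0.29] rows 1
[-1.3, -3.1, 1.3, 0.6, -0.2, 0.3, 100]
```

View pics/w3.png

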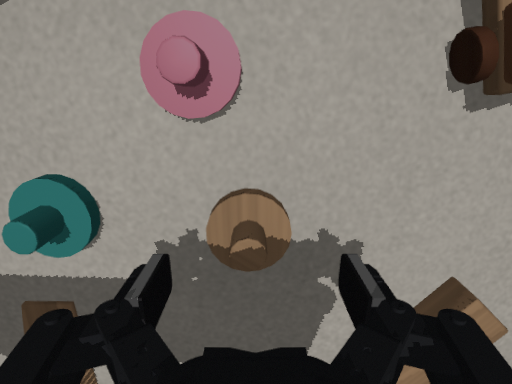

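Request:
{"name": "send_rows", "arguments": {"series": [[[-1.3,-3.1,1,0.5,-0.2,0,100],[0,0,0,0,0,0,100]]]}}

```text
time_s: 3.7
position: [0.6083, -0.2257, 0.0352]
orientation: [[0.337, 0.942, 0.003], [0.942, -0.337, -0.001], [0.0, 0.003, -1.0]]
wrist_force: [0.7, -0.2, -0.2]
gripper_width: 0.0852
```

```bash
python3 -c "
from h import *
plan([.6075,-.2255,.033],-20,n=1)
cm=cam('wrist',dict(position=np.array([.6108,-.2254,.0343]),orientation=np.array([[0.337, 0.941, 0.011], [0.941, -0.337, -0.0], [0.003, 0.01, -1.0]])))
print(ray(cm,[(249,229.7)],.014))
"
```

```text
at [ 0.6083 -0.2257  0.0352] head -19.69 F [ 0.7 -0.2 -0.2] w 0.0852 t 3.7
total [-0.1 -0.9  2.2] [ 0.18 -0.    0.31] rows 1
[-0.1, -0.9, 2.2, 0.2, -0.0, 0.3, 100]
[[ 0.60840467 -0.22364613  0.014     ]]
```

Request:
{"name": "send_rows", "arguments": {"series": [[[1,0,2,0,0,0,100],[0,0,0,0,0,0,0],[0,0,0,0,0,0,0],[0,0,0,0,0,0,0],[0,0,0,0,0,0,0]]], "force": 45}}

```text
time_s: 4.2
position: [0.6095, -0.2247, 0.0342]
orientation: [[0.337, 0.942, 0.005], [0.942, -0.337, -0.001], [0.0, 0.005, -1.0]]
wrist_force: [-0.3, 0.2, 0.6]
gripper_width: 0.0281
```

Request:
{"name": "send_rows", "arguments": {"series": [[[0,0,0,0,0,0,0],[0,0,0,0,0,0,0],[0,0,0,0,0,0,0]]]}}

```text
time_s: 4.5
position: [0.6094, -0.2247, 0.0341]
orientation: [[0.337, 0.942, 0.005], [0.942, -0.337, -0.001], [0.0, 0.005, -1.0]]
wrist_force: [0.6, 0.3, -0.5]
gripper_width: -0.0002
```

```bash
python3 -c "
from h import *
plan([.6075,-.2255,.133],-20,n=3)
"
```

```text
at [ 0.6094 -0.2247  0.0341] head -19.68 F [ 0.6  0.3 -0.5] w -0.0002 t 4.5
total [ -1.3  -1.1 -98.9] [ 0.27 -0.01  0.32] rows 2.1
[-0.6, -0.5, -48.0, 0.1, -0.0, 0.2, 100],
[-0.7, -0.6, -48.0, 0.2, -0.0, 0.1, 100],
[-0.0, -0.1, -2.9, -0.0, -0.0, 0.0, 100]
```

```bash
python3 -c "
from h import *
cm,f,s=snap('wrist','w4');cs,g,s=snap('scene','s4')
cv2.imwrite('pics/s4c.png',cv2.resize(g[120:260,110:290,::-1],None,fx=4,fy=4))
"
```

```text
(no output)
```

View pics/w4.png

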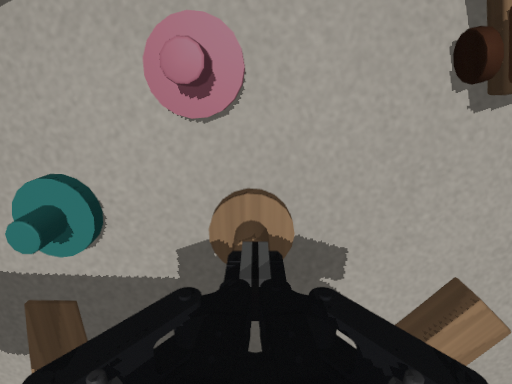

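View pics/s4c.png

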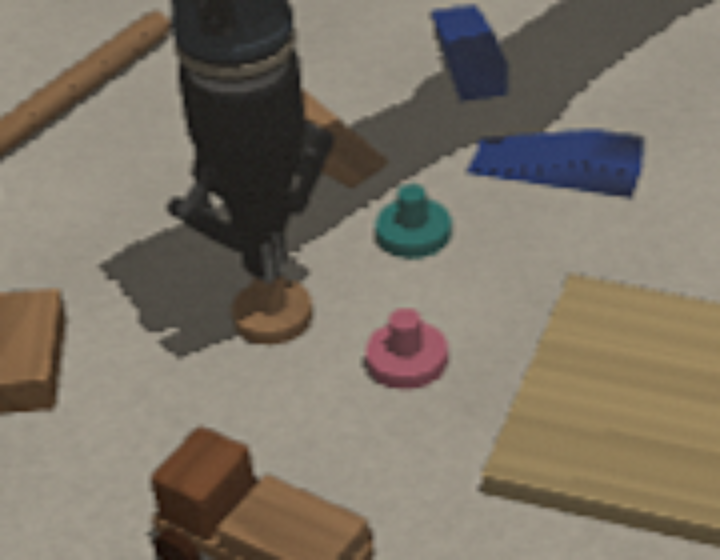

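```bash
python3 -c "
from h import *
s=state();cm=cam('wrist',s);R=s['orientation'];p=s['position'];print(p,R.round(3))
for v in [(0,0,.014),(0.011,0,.014),(-.011,0,.014),(0.011,0,0),(0,0,0)]: print(v,proj(cm,[p+R@np.array(v)]),proj(cam('scene'),[p+R@np.array(v)]))
print(proj(cm,[[.608,-.2245,.042],[.608,-.2245,.014]]))
f=cv2.imread('pics/w4.png');cv2.imwrite('pics/w4c.png',cv2.resize(f[180:310,190:320],None,fx=4.5,fy=4.5,interpolation=cv2.INTER_CUBIC))
"
```

```text
[ 0.60937715 -0.22471764  0.03410125] [[ 0.337  0.942  0.004]
 [ 0.942 -0.337 -0.001]
 [ 0.     0.005 -1.   ]]
(0, 0, 0.014) [[254.61943529 235.24107521]] [[177.22249477 194.99344784]]
(0.011, 0, 0.014) [[254.6248563  218.97245845]] [[179.90831953 196.77471787]]
(-0.011, 0, 0.014) [[254.61424702 250.87048901]] [[174.55977617 193.22744464]]
(0.011, 0, 0) [[254.65601214 228.54817919]] [[179.4251854  193.02717362]]
(0, 0, 0) [[254.64952799 245.86009924]] [[176.72132902 191.2487714 ]]
[[252.26669007 253.01676373]
 [252.33611521 231.45001108]]
```

View pics/w4c.png

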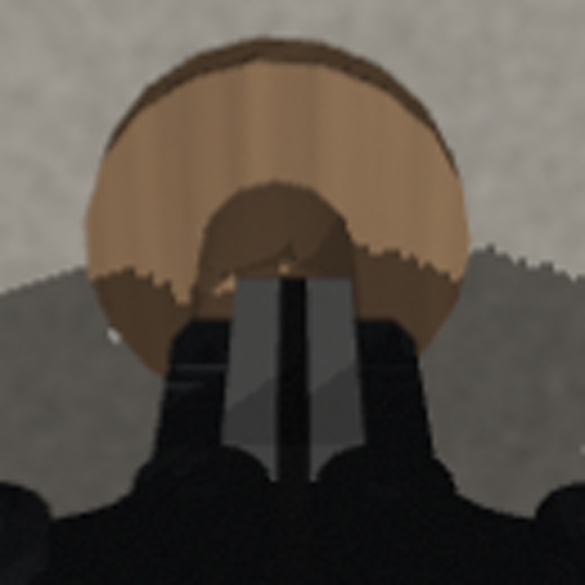

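The piece at (251,229) has not moved. The jaws closed above the knob: in both views the fingertips show about 20 mm higher than the quoted geometry says. I'll calibrate the tip height by gently touching the knob top (z = 42 mm) with the shut fingers.

Request:
{"name": "send_rows", "arguments": {"series": [[[0,0,2,0,0,0,0],[0,0,2,0,0,0,0],[0,0,0,0,0,0,0]]]}}

```text
time_s: 4.9
position: [0.6098, -0.2249, 0.0306]
orientation: [[0.337, 0.942, 0.005], [0.942, -0.337, -0.001], [0.001, 0.005, -1.0]]
wrist_force: [-0.5, 0.9, 1.8]
gripper_width: -0.0002
```

Request:
{"name": "send_rows", "arguments": {"series": [[[0,0,1.5,0,0,0,0],[0,0,0,0,0,0,0]]]}}

```text
time_s: 5.1
position: [0.61, -0.225, 0.0309]
orientation: [[0.337, 0.942, 0.006], [0.942, -0.337, -0.0], [0.002, 0.006, -1.0]]
wrist_force: [0.3, -0.0, -0.7]
gripper_width: 0.0003
```

Request:
{"name": "send_rows", "arguments": {"series": [[[0,0,3,0,0,0,0],[0,0,2,0,0,0,0]]]}}

```text
time_s: 5.3
position: [0.6104, -0.2252, 0.0305]
orientation: [[0.337, 0.942, 0.007], [0.942, -0.337, 0.002], [0.004, 0.006, -1.0]]
wrist_force: [-6.0, 2.1, 13.7]
gripper_width: 0.0001
```

The shut fingertips touch the knob top at TCP z = 30.5 mm. So the tips sit about 11.5 mm behind the reported TCP, not 14 mm ahead. I'll apply this 25.5 mm correction from here on, then rise, open and redo the grasp.

Request:
{"name": "send_rows", "arguments": {"series": [[[0,0,-20,0,0,0,0],[0,0,-8,0,0,0,100],[0,0,0,0,0,0,100],[0,0,0,0,0,0,100],[0,0,0,0,0,0,100]]]}}

```text
time_s: 5.8
position: [0.6094, -0.2247, 0.0572]
orientation: [[0.337, 0.942, 0.005], [0.942, -0.337, 0.003], [0.004, 0.004, -1.0]]
wrist_force: [0.2, -0.3, -0.1]
gripper_width: 0.0581
```

Request:
{"name": "send_rows", "arguments": {"series": [[[0,0,0,0,0,0,100],[0,0,0,0,0,0,100],[0,0,0,0,0,0,100]]]}}

```text
time_s: 6.1
position: [0.6083, -0.2242, 0.0551]
orientation: [[0.337, 0.942, 0.001], [0.942, -0.337, 0.003], [0.004, 0.0, -1.0]]
wrist_force: [0.3, 0.3, -0.4]
gripper_width: 0.0852
```

```bash
python3 -c "
from h import *
plan([.608,-.225,.005],-20,n=2)
cm,f,s=snap('wrist','w5')
print(proj(cm,[[.608,-.2245,.042],[.608,-.2245,.014]]))
"
```

```text
at [ 0.6083 -0.2242  0.0551] head -19.68 F [ 0.3  0.3 -0.4] w 0.0852 t 6.1
total [-1.1 -0.  50.1] [ 0.01 -0.21  0.32] rows 1.0
[-1.0, -0.0, 48.0, 0.0, -0.2, 0.3, 100],
[-0.0, -0.0, 2.1, 0.0, -0.0, 0.0, 100]
[[254.3381864  236.5362394 ]
 [254.31788313 219.18311977]]
```

View pics/w5.png

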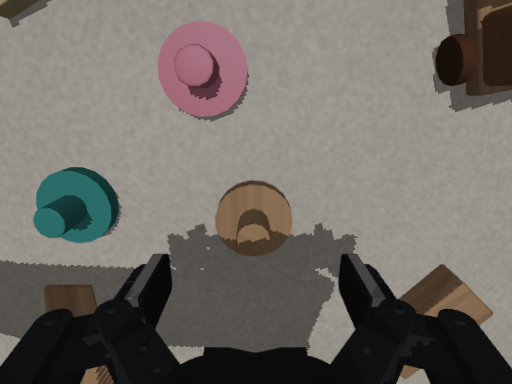

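The knob is at (254,235), centred between the jaws and where predicted. I'll descend in steps.

Request:
{"name": "send_rows", "arguments": {"series": [[[-0.5,0,20,0,0,0,100],[0,0,20,0,0,0,100],[0,0,6,0,0,0,100],[0,0,0,0,0,0,100]]]}}

```text
time_s: 6.55
position: [0.6091, -0.2248, 0.0084]
orientation: [[0.337, 0.942, 0.003], [0.942, -0.337, 0.003], [0.004, 0.002, -1.0]]
wrist_force: [1.0, -0.5, 0.5]
gripper_width: 0.0856
```

```bash
python3 -c "
from h import *
plan([.608,-.225,.005],-20,n=2)
"
```

```text
at [ 0.6091 -0.2248  0.0084] head -19.67 F [ 1.  -0.5  0.5] w 0.0856 t 6.55
total [-0.6 -1.   3.4] [ 0.12 -0.21  0.33] rows 1
[-0.6, -1.0, 3.4, 0.1, -0.2, 0.3, 100],
[0.0, 0.0, 0.0, 0.0, -0.0, 0.0, 100]
```

Request:
{"name": "send_rows", "arguments": {"series": [[[-0.5,-1,2.5,0,0,0,0],[0,0,0,0,0,0,0],[0,0,0,0,0,0,0],[0,0,0,0,0,0,0],[0,0,0,0,0,0,0]]]}}

```text
time_s: 7.05
position: [0.6097, -0.2259, 0.0088]
orientation: [[0.337, 0.942, 0.008], [0.942, -0.337, 0.001], [0.004, 0.007, -1.0]]
wrist_force: [0.9, -1.3, -0.3]
gripper_width: 0.0205
```

Request:
{"name": "send_rows", "arguments": {"series": [[[0,0,0,0,0,0,0],[0,0,0,0,0,0,0],[0,0,-15,0,0,0,0]]]}}

```text
time_s: 7.35
position: [0.6081, -0.225, 0.0226]
orientation: [[0.337, 0.942, 0.004], [0.942, -0.337, 0.003], [0.004, 0.003, -1.0]]
wrist_force: [-0.5, -0.0, 0.2]
gripper_width: 0.0205
```

```bash
python3 -c "
from h import *
plan([.608,-.225,.15],-20,n=2)
"
```

```text
at [ 0.6081 -0.225   0.0226] head -19.67 F [-0.5 -0.   0.2] w 0.0205 t 7.35
total [   0.5    0.2 -127.4] [ 0.16 -0.22  0.34] rows 2.7
[0.2, 0.1, -48.0, 0.1, -0.1, 0.1, 100],
[0.1, -0.0, -48.0, 0.0, -0.1, 0.1, 100]
```

Request:
{"name": "send_rows", "arguments": {"series": [[[0,0,-45,0,0,0,0],[0,0,-45,0,0,0,0],[45,1,-8,0,0,-2.5,0]]]}}

```text
time_s: 7.65
position: [0.6207, -0.192, 0.1268]
orientation: [[0.307, 0.952, 0.002], [0.952, -0.307, -0.003], [-0.002, 0.003, -1.0]]
wrist_force: [0.5, -0.1, 0.6]
gripper_width: 0.0207
```

```bash
python3 -c "
from h import *
plan([.5825,.2015,.13],5,n=9)
"
```

```text
at [ 0.6207 -0.192   0.1268] head -17.87 F [ 0.5 -0.1  0.6] w 0.0207 t 7.65
total [ 362.8 -157.1   -4.6] [  0.15   0.17 -22.87] rows 8.2
[44.0, -19.1, -0.6, 0.0, 0.0, -2.8, 100],
[44.9, -16.9, -0.5, 0.0, 0.0, -2.8, 100],
[45.7, -14.7, -0.6, 0.0, 0.0, -2.8, 100],
[46.4, -12.4, -0.5, 0.0, 0.0, -2.8, 100],
[46.9, -10.2, -0.6, 0.0, 0.0, -2.8, 100],
[47.4, -7.8, -0.5, 0.0, 0.1, -2.7, 100],
[47.7, -5.6, -0.5, 0.1, 0.0, -2.8, 100],
[47.9, -3.3, -0.5, 0.0, 0.1, -2.7, 100],
[11.3, -0.3, -0.0, 0.0, -0.0, -0.7, 100]
```

Request:
{"name": "send_rows", "arguments": {"series": [[[44,-19,-1,0,0,-2.8,0],[45,-17,-1,0,0,-2.8,0],[46,-15,-1,0,0,-2.8,0],[46,-12.5,-1,0,0,-2.8,0],[47,-10,-1,0,0,-2.8,0]]]}}

```text
time_s: 8.15
position: [0.6011, 0.0509, 0.1408]
orientation: [[0.065, 0.998, 0.019], [0.998, -0.065, -0.005], [-0.004, 0.019, -1.0]]
wrist_force: [0.9, -0.6, 0.4]
gripper_width: 0.0207
```

```bash
python3 -c "
from h import *
plan([.5825,.2015,.13],5,n=5)
"
```

```text
at [0.6011 0.0509 0.1408] head -3.73 F [ 0.9 -0.6  0.4] w 0.0207 t 8.15
total [149.1 -28.6   9.6] [ 1.07  0.32 -8.73] rows 3.2
[47.0, -9.0, 3.0, 0.3, 0.1, -2.8, 100],
[47.4, -6.7, 3.2, 0.4, 0.1, -2.7, 100],
[47.7, -4.4, 3.3, 0.3, 0.1, -2.8, 100],
[8.2, -0.4, 0.6, 0.1, 0.0, -0.4, 100],
[-0.0, 0.0, -0.0, -0.0, 0.0, -0.0, 100]
```

Request:
{"name": "send_rows", "arguments": {"series": [[[47,-9,3,0.4,0.1,-2.8,0],[47,-7,4,0.4,0.1,-2.8,0],[35,-4,5,0.3,0.1,-2.8,0],[0,0,0,0,0,0,0],[0,0,0,0,0,0,0]]]}}

```text
time_s: 8.65
position: [0.5813, 0.1961, 0.1337]
orientation: [[-0.102, 0.995, 0.004], [0.995, 0.102, 0.006], [0.006, 0.005, -1.0]]
wrist_force: [-0.6, -0.8, 0.5]
gripper_width: 0.0204
```

```bash
python3 -c "
from h import *
plan([.5825,.2015,.09],5,n=2)
"
```

```text
at [0.5813 0.1961 0.1337] head 5.84 F [-0.6 -0.8  0.5] w 0.0204 t 8.65
total [ 5.   1.5 43.8] [ 0.28 -0.34  0.84] rows 1
[5.0, 1.5, 43.8, 0.3, -0.3, 0.8, 100],
[0.0, 0.0, -0.0, -0.0, -0.0, 0.0, 100]
```

Request:
{"name": "send_rows", "arguments": {"series": [[[5,1.5,24,0.2,-0.3,0,0],[0,0,20,0,0,0,0],[0,0,0,0,0,0,0],[0,0,0,0,0,0,0]]]}}

```text
time_s: 9.05
position: [0.5855, 0.1967, 0.0929]
orientation: [[-0.094, 0.996, 0.007], [0.996, 0.094, 0.0], [-0.0, 0.007, -1.0]]
wrist_force: [1.7, 0.4, 0.4]
gripper_width: 0.0204
```

```bash
python3 -c "
from h import *
plan([.5825,.2015,.07],5,n=2)
cm,f,s=snap('wrist','w6'); np.save('w6.npy',np.r_[s['position'],s['orientation'].ravel()])
"
```

```text
at [0.5855 0.1967 0.0929] head 5.39 F [1.7 0.4 0.4] w 0.0204 t 9.05
total [ 5.1 -2.7 22.9] [0.41 0.01 0.39] rows 1
[5.1, -2.7, 22.9, 0.4, 0.0, 0.4, 100],
[-0.0, 0.0, -0.0, 0.0, 0.0, -0.0, 100]
```

View pics/w6.png

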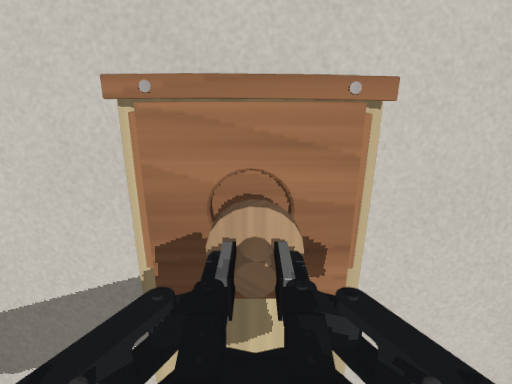

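```bash
python3 -c "
from h import *
f=cv2.imread('pics/w6.png');cv2.imwrite('pics/w6c.png',cv2.resize(f[155:265,190:320],None,fx=6,fy=5.4,interpolation=cv2.INTER_CUBIC))
"
```

```text
(no output)
```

View pics/w6c.png

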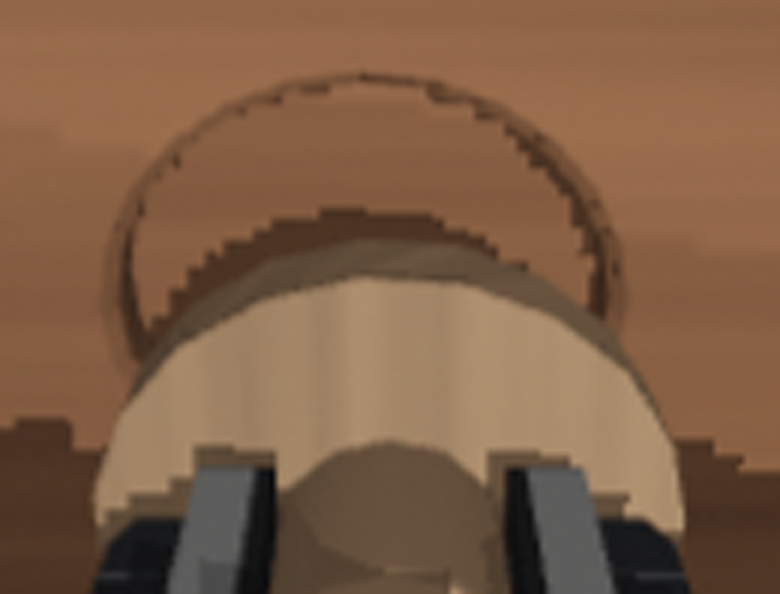

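```bash
python3 -c "
from h import *
q=np.load('w6.npy'); R=q[3:].reshape(3,3); cm=cam('wrist',dict(position=q[:3],orientation=R))
g=lambda x,y:((x+.5)/6-.5+190,(y+.5)/5.4-.5+155)
r=ray(cm,[g(102,285),g(627,280),g(364,72)],.05); print(r.round(4),np.linalg.norm(r[0]-r[1]))
zt=q[2]-.0088+.014
d=ray(cm,[g(95,500),g(684,500),g(388,277)],zt); print(d.round(4),np.linalg.norm(d[0]-d[1]))
b=ray(cm,[g(388,239)],zt-.014); print('bottom front',b.round(4))
for n,v in [('rim',r),('disc',d),('bot',b)]: print(n,((v-q[:3])@R*1000).round(1))
"
```

```text
[[0.551  0.2013 0.05  ]
 [0.6127 0.2077 0.05  ]
 [0.5792 0.2326 0.05  ]] 0.06203659322611034
[[0.5575 0.1961 0.0981]
 [0.6125 0.201  0.0981]
 [0.5825 0.2232 0.0981]] 0.05520153051338418
bottom front [[0.5827 0.2224 0.0841]]
rim [[  7.8 -34.2  42.7]
 [  8.4  27.8  43.1]
 [ 36.3  -3.1  42.9]]
disc [[  2.  -27.8  -5.4]
 [  1.8  27.4  -5. ]
 [ 26.7  -0.4  -5.2]]
bot [[25.8 -0.4  8.8]]
```

Request:
{"name": "send_rows", "arguments": {"series": [[[6.8,-3,10,0.4,0,0,0],[0,0,12,0,0,0,0],[0,0,0,0,0,0,0]]]}}

```text
time_s: 9.4
position: [0.5831, 0.2025, 0.0718]
orientation: [[-0.091, 0.996, 0.003], [0.996, 0.091, 0.001], [0.001, 0.003, -1.0]]
wrist_force: [-0.5, 0.5, -0.8]
gripper_width: 0.0205
```

```bash
python3 -c "
from h import *
q=np.load('w6.npy'); R=q[3:].reshape(3,3); T=q[:3]+R@np.array([6.8,-3,0])/1000
plan([T[0],T[1],.066],5.4,n=2)
"
```

```text
at [0.5831 0.2025 0.0718] head 5.25 F [-0.5  0.5 -0.8] w 0.0205 t 9.4
total [ 0.8 -1.2  5.8] [ 0.19 -0.04 -0.15] rows 1
[0.8, -1.2, 5.8, 0.2, -0.0, -0.2, 100],
[0.0, -0.0, 0.0, -0.0, -0.0, 0.0, 100]
```

Request:
{"name": "send_rows", "arguments": {"series": [[[0.8,-1.2,5,0.2,0,0,0],[0.3,-0.5,6,0,0,0,0],[0,0,4,0,0,0,0]]]}}

```text
time_s: 9.7
position: [0.5816, 0.2038, 0.0561]
orientation: [[-0.092, 0.996, 0.0], [0.996, 0.092, 0.001], [0.001, 0.0, -1.0]]
wrist_force: [0.1, 0.2, -0.5]
gripper_width: 0.0201
```

```bash
python3 -c "
from h import *
plan([.5822,.2033,.045],5.4,n=2)
cm,f,s=snap('wrist','w7')
cv2.imwrite('pics/w7c.png',cv2.resize(f[155:265,190:320,::-1],None,fx=6,fy=5.4,interpolation=cv2.INTER_CUBIC))
"
```

```text
at [0.5816 0.2038 0.0561] head 5.26 F [ 0.1  0.2 -0.5] w 0.0201 t 9.7
total [-0.6  0.5 11.1] [ 0.02 -0.06 -0.14] rows 1
[-0.6, 0.5, 11.1, 0.0, -0.1, -0.1, 100],
[-0.0, 0.0, 0.0, 0.0, 0.0, -0.0, 100]
```

View pics/w7c.png

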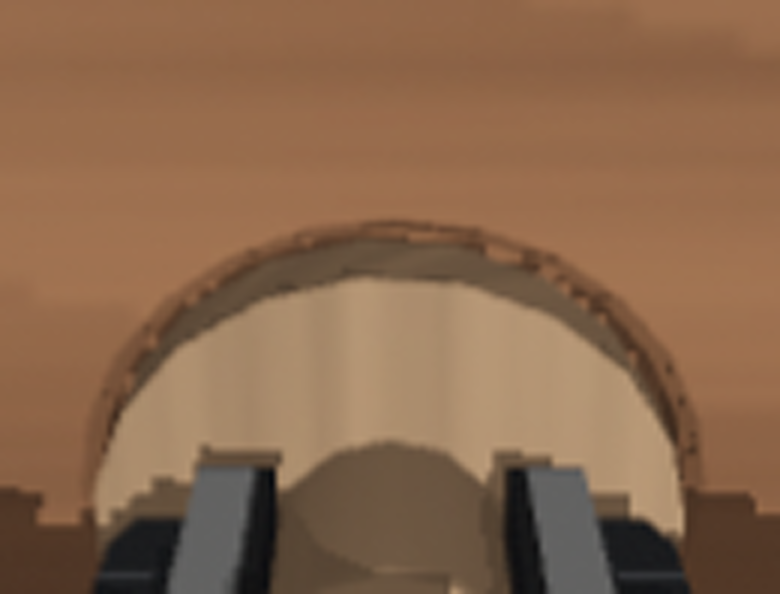

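The disc is concentric with the rim and starting to enter. Next I lower and press, watching the force.

Request:
{"name": "send_rows", "arguments": {"series": [[[0,0,6,0,0,0,0],[0,0,5,0,0,0,0],[0,0,2,0,0,0,0]]]}}

```text
time_s: 10.05
position: [0.5815, 0.2037, 0.0443]
orientation: [[-0.092, 0.996, -0.001], [0.996, 0.092, 0.002], [0.002, -0.001, -1.0]]
wrist_force: [-9.7, -2.5, 29.7]
gripper_width: 0.0201
```

Request:
{"name": "send_rows", "arguments": {"series": [[[0,0,3,0,0,0,0],[0,0,3,0,0,0,0]]]}}

```text
time_s: 10.25
position: [0.5815, 0.2038, 0.0444]
orientation: [[-0.091, 0.996, -0.003], [0.996, 0.091, 0.004], [0.004, -0.003, -1.0]]
wrist_force: [-8.1, -1.6, 21.5]
gripper_width: 0.0204
```

Request:
{"name": "send_rows", "arguments": {"series": [[[0,0,-1,0,0,0,100],[0,0,0,0,0,0,100],[0,0,0,0,0,0,100],[0,0,0,0,0,0,100],[0,0,-20,0,0,0,100]]]}}

```text
time_s: 10.75
position: [0.5801, 0.2032, 0.0635]
orientation: [[-0.091, 0.996, -0.007], [0.996, 0.091, 0.003], [0.003, -0.007, -1.0]]
wrist_force: [0.1, -0.7, 0.4]
gripper_width: 0.0854
```

Request:
{"name": "send_rows", "arguments": {"series": [[[0,0,-20,0,0,0,100],[0,0,-10,0,0,0,0],[0,0,0,0,0,0,0],[0,0,0,0,0,0,0],[0,0,0,0,0,0,0]]]}}

```text
time_s: 11.25
position: [0.5804, 0.2031, 0.0935]
orientation: [[-0.091, 0.996, -0.007], [0.996, 0.091, 0.002], [0.003, -0.007, -1.0]]
wrist_force: [0.2, 0.5, 0.0]
gripper_width: 0.0286
```

```bash
python3 -c "
from h import *
plan([.5818,.2025,.07],5.2,n=2)
cm,f,s=snap('wrist','w8');snap('scene','s8')
"
```

```text
at [0.5804 0.2031 0.0935] head 5.24 F [0.2 0.5 0. ] w 0.0286 t 11.25
total [-0.8  1.5 23.5] [-0.39 -0.16  0.04] rows 1
[-0.8, 1.5, 23.5, -0.4, -0.2, 0.0, 100],
[0.0, -0.0, 0.0, 0.0, 0.0, 0.0, 100]
```

View pics/w8.png

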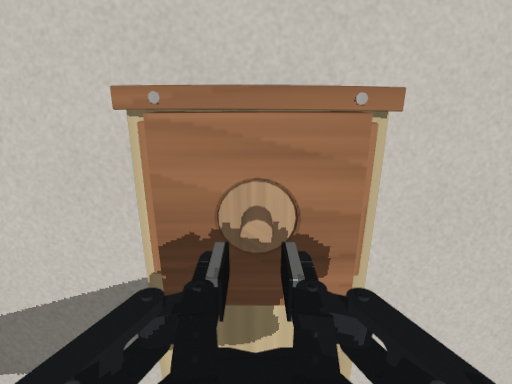

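The piece sits in the recess at (257,215). Now a firm press on the knob with the shut fingers.

Request:
{"name": "send_rows", "arguments": {"series": [[[-0.8,1.5,15,-0.4,-0.2,0,0],[0,0,6,0,0,0,0],[0,0,0,0,0,0,0]]]}}

```text
time_s: 11.65
position: [0.5813, 0.2022, 0.0706]
orientation: [[-0.091, 0.996, -0.002], [0.996, 0.091, -0.002], [-0.002, -0.002, -1.0]]
wrist_force: [-0.0, -1.1, 0.5]
gripper_width: -0.0003
```

Request:
{"name": "send_rows", "arguments": {"series": [[[0,0,4,0,0,0,0],[0,0,3,0,0,0,0]]]}}

```text
time_s: 11.85
position: [0.5817, 0.2023, 0.0663]
orientation: [[-0.091, 0.996, -0.002], [0.996, 0.091, -0.001], [-0.0, -0.002, -1.0]]
wrist_force: [-10.2, -3.0, 33.6]
gripper_width: -0.0004
```

Request:
{"name": "send_rows", "arguments": {"series": [[[0,0,4,0,0,0,0],[0,0,4,0,0,0,0]]]}}

```text
time_s: 12.05
position: [0.5817, 0.2023, 0.0664]
orientation: [[-0.091, 0.996, -0.005], [0.996, 0.091, 0.003], [0.003, -0.005, -1.0]]
wrist_force: [-9.4, -2.2, 24.9]
gripper_width: 0.0001
```

Request:
{"name": "send_rows", "arguments": {"series": [[[0,0,-30,0,0,0,0],[0,0,-40,0,0,0,100],[0,0,-30,0,0,0,100]]]}}

```text
time_s: 12.35
position: [0.5797, 0.2011, 0.1671]
orientation: [[-0.09, 0.996, -0.012], [0.996, 0.09, 0.0], [0.001, -0.012, -1.0]]
wrist_force: [0.4, 0.2, 0.4]
gripper_width: 0.0279
```

```bash
python3 -c "
from h import *
plan([.41,-.31,.19],-19.2,n=13)
cm,f,s=snap('wrist','w9');
cv2.imwrite('pics/w9c.png',cv2.resize(f[120:320,150:370,::-1],None,fx=3,fy=3,interpolation=cv2.INTER_CUBIC))
"
```

```text
at [0.5797 0.2011 0.1671] head 5.17 F [0.4 0.2 0.4] w 0.0279 t 12.35
total [-493.7 -215.4  -21. ] [-0.69  0.07 24.37] rows 11.2
[-44.0, -19.2, -1.9, -0.1, 0.0, 2.2, 100],
[-44.7, -17.5, -1.9, -0.1, 0.0, 2.2, 100],
[-45.3, -15.7, -1.9, -0.1, 0.0, 2.2, 100],
[-45.9, -14.0, -2.0, -0.0, 0.0, 2.2, 100],
[-46.4, -12.2, -1.9, -0.1, 0.0, 2.2, 100],
[-46.8, -10.4, -2.0, -0.0, 0.0, 2.1, 100],
[-47.2, -8.7, -2.0, -0.1, 0.0, 2.2, 100],
[-47.5, -6.9, -2.0, -0.0, 0.0, 2.1, 100],
[-47.7, -5.1, -2.0, -0.1, 0.0, 2.2, 100],
[-47.8, -3.3, -2.0, -0.0, 0.0, 2.1, 100],
[-47.9, -1.6, -1.9, -0.1, 0.0, 2.2, 100],
[-11.0, 0.1, -0.5, 0.0, 0.1, 0.5, 100],
[0.0, -0.0, 0.0, 0.0, -0.0, -0.0, 100]
```

View pics/w9c.png

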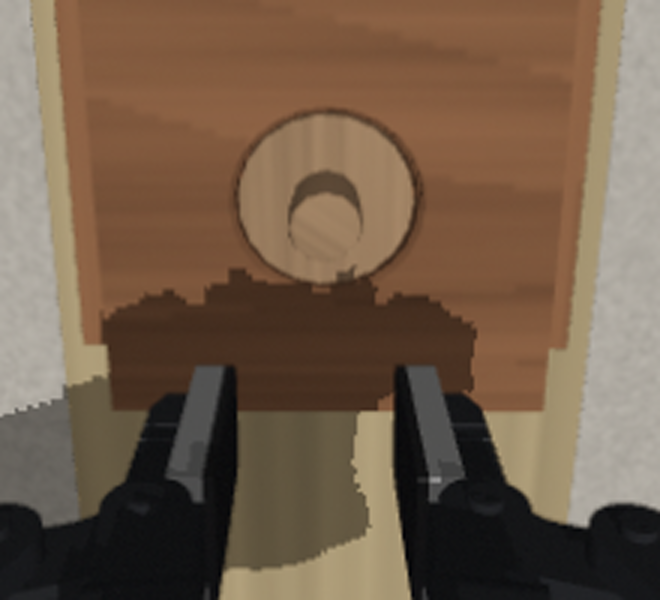

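The piece is in and looks level with the board. Next, the wedge.

Request:
{"name": "send_rows", "arguments": {"series": [[[-44,-19,-2,0,0,2.2,100],[-45,-17.5,-2,0,0,2.2,100],[-45,-16,-2,0,0,2.2,100],[-46,-14,-2,0,0,2.2,100],[-46,-12,-2,0,0,2.2,100]]]}}

```text
time_s: 12.9
position: [0.51, -0.023, 0.1838]
orientation: [[0.093, 0.996, 0.007], [0.996, -0.093, 0.011], [0.012, 0.006, -1.0]]
wrist_force: [0.4, -1.1, 0.0]
gripper_width: 0.0857
```

Request:
{"name": "send_rows", "arguments": {"series": [[[-47,-10.5,-2,0,0,2.2,100],[-47,-8.5,-2,0,0,2.2,100],[-47,-7,-2,0,0,2.2,100],[-47,-5,-2,0,0,2.2,100],[-48,-3,-2,0,0,2.2,100]]]}}

```text
time_s: 13.4
position: [0.4322, -0.2587, 0.1924]
orientation: [[0.287, 0.958, 0.014], [0.958, -0.288, 0.012], [0.016, 0.01, -1.0]]
wrist_force: [1.6, -0.1, 0.3]
gripper_width: 0.0858
```

```bash
python3 -c "
from h import *
plan([.41,-.31,.19],-19.2,n=3)
"
```

```text
at [ 0.4322 -0.2587  0.1924] head -16.72 F [ 1.6 -0.1  0.3] w 0.0858 t 13.4
total [-55.6  -6.5   1.5] [ 0.55 -0.91  2.49] rows 1.2
[-47.7, -5.6, 1.3, 0.5, -0.8, 2.1, 100],
[-7.9, -0.7, 0.3, 0.0, -0.1, 0.4, 100],
[-0.0, 0.0, 0.0, 0.0, -0.0, -0.0, 100]
```

Request:
{"name": "send_rows", "arguments": {"series": [[[-40,-5.5,1,0.5,-0.8,2,100],[0,0,10,0,0,0,100],[0,0,0,0,0,0,100],[0,0,0,0,0,0,100]]]}}

```text
time_s: 13.8
position: [0.4113, -0.3043, 0.1819]
orientation: [[0.336, 0.942, 0.004], [0.942, -0.336, -0.003], [-0.002, 0.005, -1.0]]
wrist_force: [-0.4, 1.0, -0.8]
gripper_width: 0.0858
```

```bash
python3 -c "
from h import *
plan([.402,-.336,.12],-19.2,n=3)
cm,f,s=snap('wrist','w10'); np.save('w10.npy',np.r_[s['position'],s['orientation'].ravel()])
"
```

```text
at [ 0.4113 -0.3043  0.1819] head -19.6 F [-0.4  1.  -0.8] w 0.0858 t 13.8
total [-32.9   1.5  62. ] [ 0.27  0.09 -0.4 ] rows 1.5
[-22.5, 1.1, 42.4, 0.2, 0.1, -0.3, 100],
[-10.4, 0.5, 19.5, 0.1, -0.0, -0.1, 100],
[-0.0, -0.0, 0.0, -0.0, -0.0, -0.0, 100]
```

View pics/w10.png

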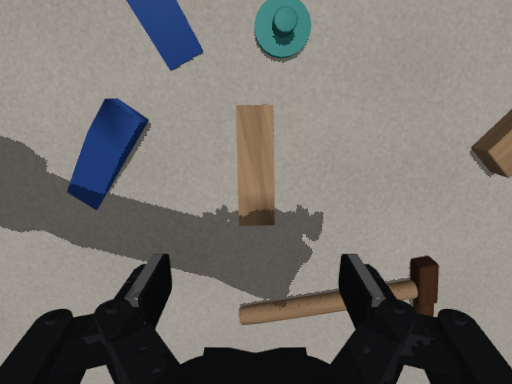

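```bash
python3 -c "
from h import *
q=np.load('w10.npy'); R=q[3:].reshape(3,3); cm=cam('wrist',dict(position=q[:3],orientation=R))
T=ray(cm,[(237,105),(272,105)],.005);H=ray(cm,[(239,225.5),(274,225)],.03);
M=ray(cm,[(240,306),(340,292),(412,282)],.02)
print(T.round(4),H.round(4),M.round(4))
t=T.mean(0);h=H.mean(0);d=(t-h)[:2];print('len',np.linalg.norm(d),np.degrees(np.arctan2(d[1],d[0])), np.linalg.norm(T[0]-T[1]),np.linalg.norm(H[0]-H[1]))
print([np.degrees(np.arctan2((a[0]-b[0])[1],(a[0]-b[0])[0])) for a,b in [(T[:1],H[:1]),(T[1:],H[1:])]])
u=d/np.linalg.norm(d); hc=h[:2]+u*.020; hc2=t[:2]-u*.110; print('heel c',hc,hc2)
v=np.array([u[1],-u[0]]); # tool y dir
for m in M: print('mallet rel heel: x',(m[:2]-hc)@u,'y',(m[:2]-hc)@v)
"
```

```text
[[ 0.4194 -0.2283  0.005 ]
 [ 0.4548 -0.2409  0.005 ]] [[ 0.3771 -0.3507  0.03  ]
 [ 0.4144 -0.3634  0.03  ]] [[ 0.3362 -0.4618  0.02  ]
 [ 0.4637 -0.4854  0.02  ]
 [ 0.5549 -0.5037  0.02  ]]
len 0.1291897747529383 71.34107675083327 0.037502392359127903 0.039414298357320646
[np.float64(70.91685084474773), np.float64(71.76687177747404)]
heel c [ 0.40217097 -0.3380698 ] [ 0.40191175 -0.33883744]
mallet rel heel: x -0.13831025961487148 y -0.02290497734188858
mallet rel heel: x -0.11987815876830353 y 0.10546178236645887
mallet rel heel: x -0.10808480136924 y 0.19771554342763936
```

```bash
python3 -c "
from h import *
plan([.402,-.338,.06],-18.7,n=3)
"
```

```text
at [ 0.4115 -0.3036  0.1817] head -19.54 F [-0.2  0.1  0. ] w 0.0851 t 13.85
total [-35.5   2.  121.8] [ 0.25  0.07 -0.84] rows 2.6
[-13.4, 0.8, 46.1, 0.1, 0.0, -0.3, 100],
[-13.4, 0.7, 46.1, 0.1, 0.0, -0.3, 100],
[-8.7, 0.5, 29.6, 0.0, 0.1, -0.2, 100]
```

Request:
{"name": "send_rows", "arguments": {"series": [[[-20,1,40,0.2,0,-0.4,100],[-15,1,40,0,0,-0.4,100],[0,0,35,0,0,0,100],[0,0,0,0,0,0,100],[0,0,0,0,0,0,100]]]}}

```text
time_s: 14.35
position: [0.4112, -0.3325, 0.066]
orientation: [[0.304, 0.953, 0.009], [0.953, -0.304, -0.0], [0.003, 0.009, -1.0]]
wrist_force: [-0.1, -0.1, 0.6]
gripper_width: 0.0856
```

```bash
python3 -c "
from h import *
plan([.402,-.338,-.008],-18.7,n=3)
"
```

```text
at [ 0.4112 -0.3325  0.066 ] head -17.71 F [-0.1 -0.1  0.6] w 0.0856 t 14.35
total [-8.3 -7.8 73.9] [ 0.51 -0.15  0.99] rows 1.6
[-5.3, -5.0, 47.4, 0.3, -0.1, 0.6, 100],
[-2.9, -2.6, 26.6, 0.2, -0.0, 0.4, 100],
[-0.0, -0.0, -0.0, 0.0, -0.0, -0.0, 100]
```

Request:
{"name": "send_rows", "arguments": {"series": [[[-8.3,-7.8,15,0.4,-0.1,1,100],[0,0,15,0,0,0,100],[0,0,0,0,0,0,100]]]}}

```text
time_s: 14.65
position: [0.4044, -0.3382, 0.0376]
orientation: [[0.318, 0.948, 0.008], [0.948, -0.318, -0.002], [0.0, 0.009, -1.0]]
wrist_force: [-0.2, -0.3, 0.0]
gripper_width: 0.0855
```

```bash
python3 -c "
from h import *
plan([.402,-.338,-.008],-18.7,n=1)
cm,f,s=snap('wrist','w11')
"
```

```text
at [ 0.4044 -0.3382  0.0376] head -18.55 F [-0.2 -0.3  0. ] w 0.0855 t 14.65
total [-0.6 -2.7 45.6] [ 0.49 -0.02  0.15] rows 1
[-0.6, -2.7, 45.6, 0.5, -0.0, 0.2, 100]
```

View pics/w11.png

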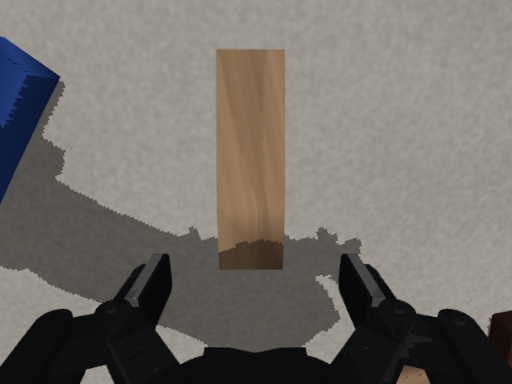

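The wedge is between the jaws, columns 217–285, with its heel end at row 269. It sits about 3 mm left of the jaw centre, so I correct and descend.

Request:
{"name": "send_rows", "arguments": {"series": [[[-0.6,-2.7,15,0.5,0,0,100],[0,-0.5,15,0,0,0,100],[0,-0.5,10,0,0,0,100],[0,0,0,0,0,0,100]]]}}

```text
time_s: 15.1
position: [0.402, -0.3389, -0.0032]
orientation: [[0.318, 0.948, 0.003], [0.948, -0.318, -0.002], [-0.001, 0.003, -1.0]]
wrist_force: [-1.1, 0.5, -0.7]
gripper_width: 0.0855
```

```bash
python3 -c "
from h import *
plan([.402,-.338,-.008],-18.7,n=1)
"
```

```text
at [ 0.402  -0.3389 -0.0032] head -18.55 F [-1.1  0.5 -0.7] w 0.0855 t 15.1
total [ 0.9 -0.3  4.8] [0.19 0.04 0.15] rows 1
[0.9, -0.3, 4.8, 0.2, 0.0, 0.2, 100]
```

Request:
{"name": "send_rows", "arguments": {"series": [[[0.5,0,3.5,0.2,0,0,100],[0,0,0,0,0,0,0],[0,0,0,0,0,0,0],[0,0,0,0,0,0,0],[0,0,0,0,0,0,0]]], "force": 80}}

```text
time_s: 15.6
position: [0.4031, -0.3395, -0.0058]
orientation: [[0.318, 0.948, 0.001], [0.948, -0.318, -0.002], [-0.001, 0.002, -1.0]]
wrist_force: [0.6, 0.3, -0.4]
gripper_width: 0.039
```

Request:
{"name": "send_rows", "arguments": {"series": [[[0,0,0,0,0,0,0],[0,0,0,0,0,0,0]]]}}

```text
time_s: 15.8
position: [0.4033, -0.3396, -0.0054]
orientation: [[0.318, 0.948, 0.002], [0.948, -0.318, -0.003], [-0.002, 0.003, -1.0]]
wrist_force: [0.5, -0.5, -0.4]
gripper_width: 0.0385
```

```bash
python3 -c "
from h import *
plan([.402,-.338,-.008],-18.7,n=1)
cm,f,s=snap('wrist','w12'); np.save('w12.npy',np.r_[s['position'],s['orientation'].ravel()])
"
```

```text
at [ 0.4033 -0.3396 -0.0054] head -18.55 F [ 0.5 -0.5 -0.4] w 0.0385 t 15.8
total [ 1.1 -1.7  2.6] [0.16 0.1  0.15] rows 1
[1.1, -1.7, 2.6, 0.2, 0.1, 0.1, 100]
```

View pics/w12.png

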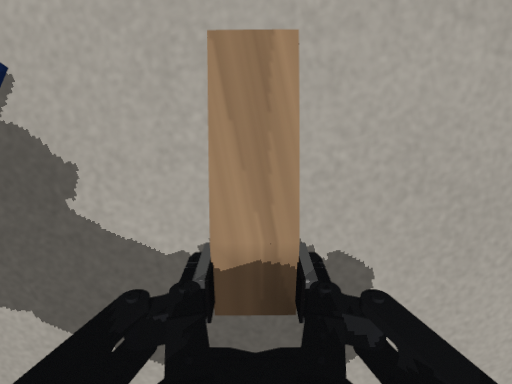

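```bash
python3 -c "
from h import *
q=np.load('w12.npy'); R=q[3:].reshape(3,3); cm=cam('wrist',dict(position=q[:3],orientation=R))
T=ray(cm,[(208,30),(299,30)],.005);H=ray(cm,[(214,315),(296,315)],.03);print(((T-q[:3])@R*1000).round(1),((H-q[:3])@R*1000).round(1))
"
```

```text
[[110.  -20.3 -10.6]
 [110.1  19.2 -10.5]] [[-19.3 -20.  -35.4]
 [-19.5  20.3 -35.3]]
```

Request:
{"name": "send_rows", "arguments": {"series": [[[0,0,-20,0,0,0,0],[0,0,-40,0,0,0,0],[0,0,-40,0,0,0,0],[0,0,-10,0,0,0,0]]]}}

```text
time_s: 16.25
position: [0.401, -0.3379, 0.1053]
orientation: [[0.319, 0.948, -0.005], [0.948, -0.319, 0.001], [-0.0, -0.005, -1.0]]
wrist_force: [0.4, -0.9, -1.2]
gripper_width: 0.0385
```

```bash
python3 -c "
from h import *
plan([.603,-.02,.11],5.2,n=10)
"
```

```text
at [ 0.401  -0.3379  0.1053] head -18.58 F [ 0.4 -0.9 -1.2] w 0.0385 t 16.25
total [365.7  90.1  -5.3] [ -0.29  -0.05 -23.78] rows 7.8
[46.6, 11.5, -0.7, -0.0, -0.0, -3.0, 100],
[45.9, 13.9, -0.7, -0.0, -0.0, -3.0, 100],
[45.1, 16.3, -0.7, -0.0, -0.0, -3.0, 100],
[44.2, 18.6, -0.7, -0.1, -0.0, -3.0, 100],
[43.2, 20.9, -0.6, -0.0, -0.0, -3.1, 100],
[42.0, 23.2, -0.6, -0.1, -0.0, -3.0, 100],
[40.7, 25.4, -0.6, -0.0, -0.0, -3.1, 100],
[33.4, 23.4, -0.4, -0.1, -0.1, -2.6, 100],
[-0.0, 0.0, -0.0, 0.0, 0.0, 0.0, 100],
[-0.0, 0.0, -0.0, 0.0, 0.0, 0.0, 100]
```

Request:
{"name": "send_rows", "arguments": {"series": [[[46,11.5,-1,0,0,-3,0],[46,14,-1,0,0,-3,0],[45,16,-1,0,0,-3,0],[44,18.5,-1,0,0,-3,0],[43,21,-1,0,0,-3,0]]]}}

```text
time_s: 16.75
position: [0.5292, -0.1382, 0.1105]
orientation: [[0.07, 0.998, -0.003], [0.998, -0.07, -0.004], [-0.004, -0.003, -1.0]]
wrist_force: [0.6, -0.5, -0.2]
gripper_width: 0.0385
```

```bash
python3 -c "
from h import *
plan([.6005,.0045,.11],5.2,n=5)
"
```

```text
at [ 0.5292 -0.1382  0.1105] head -4.04 F [ 0.6 -0.5 -0.2] w 0.0385 t 16.75
total [147.4  61.1  -0.3] [-0.18  0.2  -9.24] rows 3.3
[44.3, 18.4, -0.1, -0.1, 0.1, -2.8, 100],
[43.4, 20.5, 0.0, -0.0, 0.0, -2.8, 100],
[42.4, 22.6, 0.1, -0.1, 0.1, -2.7, 100],
[13.3, 8.0, 0.0, 0.0, 0.0, -0.9, 100],
[0.0, -0.0, 0.0, 0.0, 0.0, -0.0, 100]
```

Request:
{"name": "send_rows", "arguments": {"series": [[[44,18.5,0,0,0,-2.8,0],[43,20.5,0,0,0,-2.8,0],[38,20,0,0,0,-2.7,0],[0,0,0,0,0,0,0],[0,0,0,0,0,0,0]]]}}

```text
time_s: 17.25
position: [0.5933, 0.0018, 0.1047]
orientation: [[-0.096, 0.995, -0.008], [0.995, 0.096, 0.0], [0.001, -0.008, -1.0]]
wrist_force: [-0.5, -0.8, -1.3]
gripper_width: 0.0387
```

```bash
python3 -c "
from h import *
plan([.6005,.0045,.06],5.2,n=5)
"
```

```text
at [0.5933 0.0018 0.1047] head 5.51 F [-0.5 -0.8 -1.3] w 0.0387 t 17.25
total [ 2.   7.7 44.6] [-0.45 -0.05  0.31] rows 1
[2.0, 7.7, 44.6, -0.4, -0.0, 0.3, 100],
[-0.0, 0.0, 0.0, -0.0, -0.0, 0.0, 100],
[-0.0, 0.0, 0.0, -0.0, -0.0, 0.0, 100],
[-0.0, 0.0, 0.0, -0.0, -0.0, 0.0, 100],
[-0.0, 0.0, 0.0, -0.0, -0.0, 0.0, 100]
```

Request:
{"name": "send_rows", "arguments": {"series": [[[2,7.7,20,-0.4,0,0.3,0],[0,0,22,0,0,0,0],[0,0,0,0,0,0,0],[0,0,0,0,0,0,0]]]}}

```text
time_s: 17.65
position: [0.5986, 0.0011, 0.0604]
orientation: [[-0.085, 0.996, -0.003], [0.996, 0.085, -0.0], [0.0, -0.003, -1.0]]
wrist_force: [1.6, -0.1, -1.1]
gripper_width: 0.0385
```

```bash
python3 -c "
from h import *
plan([.6005,.0045,.0126],5.2,n=1)
cm,f,s=snap('wrist','w13'); np.save('w13.npy',np.r_[s['position'],s['orientation'].ravel()])
"
```

```text
at [0.5986 0.0011 0.0604] head 4.88 F [ 1.6 -0.1 -1.1] w 0.0385 t 17.65
total [ 3.2  2.3 47.8] [-0.2  -0.01 -0.32] rows 1
[3.2, 2.3, 47.8, -0.2, -0.0, -0.3, 100]
```

View pics/w13.png

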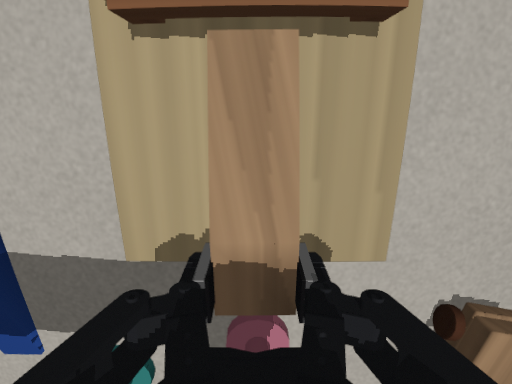

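The wedge, columns 208–299, is centred before the board and square to it. The board's lower edge is near row 15. Now I lower it onto the base.

Request:
{"name": "send_rows", "arguments": {"series": [[[3.2,2.3,15,-0.2,0,-0.3,0],[0,0,15,0,0,0,0],[0,0,8,0,0,0,0],[0,0,0,0,0,0,0]]]}}

```text
time_s: 18.1
position: [0.6012, 0.0036, 0.0212]
orientation: [[-0.089, 0.996, 0.003], [0.996, 0.089, 0.001], [0.0, 0.003, -1.0]]
wrist_force: [0.1, 0.4, 0.4]
gripper_width: 0.0383
```

```bash
python3 -c "
from h import *
plan([.6005,.0045,.0126],5.2,n=1)
"
```

```text
at [0.6012 0.0036 0.0212] head 5.11 F [0.1 0.4 0.4] w 0.0383 t 18.1
total [ 1.  -0.7  8.6] [ 0.17 -0.02 -0.09] rows 1
[1.0, -0.7, 8.6, 0.2, -0.0, -0.1, 100]
```

Request:
{"name": "send_rows", "arguments": {"series": [[[0,0,5,0.2,0,0,0],[0,0,2,0,0,0,0],[0,0,0,0,0,0,0]]]}}

```text
time_s: 18.4
position: [0.6015, 0.0035, 0.0135]
orientation: [[-0.089, 0.996, -0.001], [0.996, 0.089, 0.0], [0.0, -0.001, -1.0]]
wrist_force: [-1.0, 0.1, 0.0]
gripper_width: 0.0387
```

Request:
{"name": "send_rows", "arguments": {"series": [[[0,0,2,0,0,0,0],[0,0,1,0,0,0,0]]]}}

```text
time_s: 18.6
position: [0.6019, 0.0035, 0.012]
orientation: [[-0.089, 0.996, -0.0], [0.996, 0.089, 0.001], [0.001, -0.0, -1.0]]
wrist_force: [-4.6, -0.3, 11.1]
gripper_width: 0.0388
```

Request:
{"name": "send_rows", "arguments": {"series": [[[8,0,0,0,0,0,0],[8,0,0.5,0,0,0,0],[8,0,0.5,0,0,0,0],[6,0,0.5,0,0,0,0]]]}}

```text
time_s: 19.0
position: [0.6007, 0.0334, 0.0121]
orientation: [[-0.088, 0.996, 0.004], [0.996, 0.088, -0.001], [-0.001, 0.003, -1.0]]
wrist_force: [-0.1, -3.1, 4.6]
gripper_width: 0.0387
```

```bash
python3 -c "
from h import *
plan([.5978,.0485,.012],5.2,n=1)
cm,f,s=snap('scene','s14');cv2.imwrite('pics/s14c.png',cv2.resize(f[170:280,220:390,::-1],None,fx=4.5,fy=4.5,interpolation=cv2.INTER_CUBIC))
"
```

```text
at [0.6007 0.0334 0.0121] head 5.03 F [-0.1 -3.1  4.6] w 0.0387 t 19.0
total [15.3 -1.5  0. ] [ 0.2   0.05 -0.17] rows 1
[15.3, -1.5, 0.0, 0.2, 0.1, -0.2, 100]
```

View pics/s14c.png

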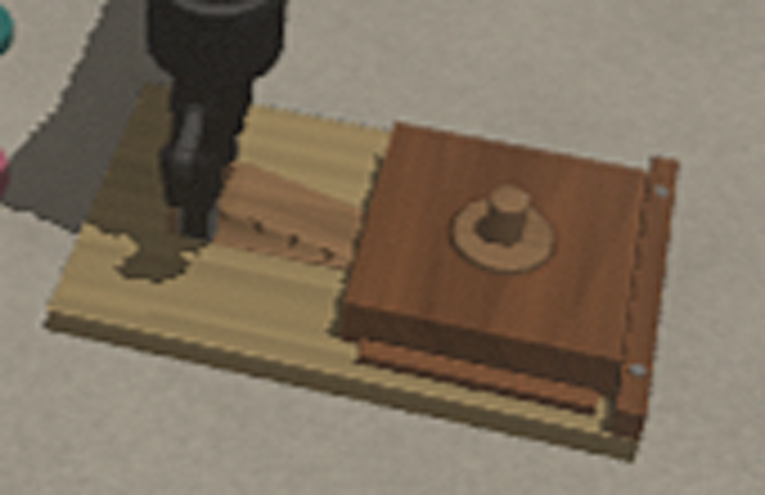

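The wedge is under the open end and the board still looks flat. The reaction is only 3 N, so contact should be near. I'll go on slowly.

Request:
{"name": "send_rows", "arguments": {"series": [[[3,-0.3,0.5,0,0,0,0],[3,-0.3,0.5,0,0,0,0]]]}}

```text
time_s: 19.25
position: [0.6007, 0.0362, 0.0121]
orientation: [[-0.088, 0.996, 0.007], [0.996, 0.088, -0.006], [-0.006, 0.006, -1.0]]
wrist_force: [0.9, -7.6, 3.4]
gripper_width: 0.0386
```

Request:
{"name": "send_rows", "arguments": {"series": [[[3,-0.3,0.5,0,0,0,0],[3,-0.3,0.5,0,0,0,0]]]}}

```text
time_s: 19.45
position: [0.6005, 0.0361, 0.0123]
orientation: [[-0.084, 0.996, 0.009], [0.996, 0.084, -0.013], [-0.013, 0.008, -1.0]]
wrist_force: [-0.6, -7.7, 5.7]
gripper_width: 0.0385
```

Request:
{"name": "send_rows", "arguments": {"series": [[[3,-0.3,0.5,0,0,0,0],[3,-0.3,0.5,0,0,0,0]]]}}

```text
time_s: 19.65
position: [0.6002, 0.036, 0.0128]
orientation: [[-0.08, 0.997, 0.011], [0.997, 0.08, -0.019], [-0.019, 0.009, -1.0]]
wrist_force: [0.1, -7.4, 5.9]
gripper_width: 0.0383
```

```bash
python3 -c "
from h import *
plan([.5978,.0545,.012],5.2,n=1)
cm,f,s=snap('wrist','w15');np.save('w15.npy',np.r_[s['position'],s['orientation'].ravel()])
"
```

```text
at [0.6002 0.036  0.0128] head 4.61 F [ 0.1 -7.4  5.9] w 0.0383 t 19.65
total [18.7 -0.9  0.4] [ 0.53  1.12 -0.59] rows 1
[18.7, -0.9, 0.4, 0.5, 1.1, -0.6, 100]
```

View pics/w15.png

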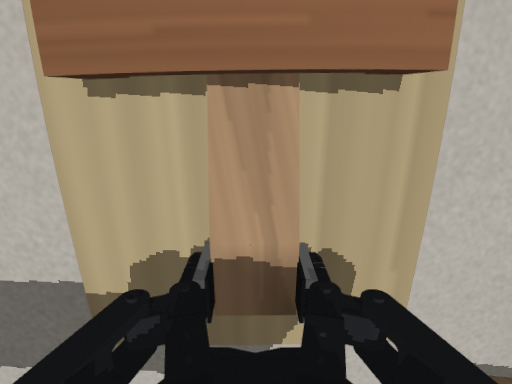

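The 3 mm steps stall because each row restarts from the measured pose. The tool has also pitched about 1° from the reaction. I'll use larger steps, no downward press, and correct the pitch.

Request:
{"name": "send_rows", "arguments": {"series": [[[6,-0.3,0,0.4,1.1,-0.4,0],[7,-0.3,0,0,0.3,0,0]]]}}

```text
time_s: 19.9
position: [0.5986, 0.0435, 0.0126]
orientation: [[-0.083, 0.997, 0.003], [0.997, 0.083, -0.001], [-0.001, 0.003, -1.0]]
wrist_force: [-0.4, -5.0, -3.0]
gripper_width: 0.0386
```

```bash
python3 -c "
from h import *
plan([.5978,.0545,.012],5.2,n=1)
"
```

```text
at [0.5986 0.0435 0.0126] head 4.75 F [-0.4 -5.  -3. ] w 0.0386 t 19.9
total [11.   0.1  0.6] [ 0.16  0.05 -0.45] rows 1
[11.0, 0.1, 0.6, 0.2, 0.1, -0.5, 100]
```

Request:
{"name": "send_rows", "arguments": {"series": [[[6,0,0.3,0.1,0.4,-0.4,0],[5,0,0.3,0,0.3,0,0]]]}}

```text
time_s: 20.1
position: [0.5981, 0.0499, 0.0121]
orientation: [[-0.088, 0.996, 0.001], [0.996, 0.088, 0.005], [0.005, 0.002, -1.0]]
wrist_force: [0.7, -9.5, 5.0]
gripper_width: 0.0386
```

```bash
python3 -c "
from h import *
plan([.5978,.0545,.012],5.2,n=1)
cm,f,s=snap('scene','s16');cv2.imwrite('pics/s16c.png',cv2.resize(f[185:265,285:375,::-1],None,fx=7,fy=7,interpolation=cv2.INTER_CUBIC))
cm,f,s=snap('wrist','w16');np.save('w16.npy',np.r_[s['position'],s['orientation'].ravel()])
"
```

```text
at [0.5981 0.0499 0.0121] head 5.06 F [ 0.7 -9.5  5. ] w 0.0386 t 20.1
total [4.6 0.1 0.1] [ 0.11 -0.29 -0.14] rows 1
[4.6, 0.1, 0.1, 0.1, -0.3, -0.1, 100]
```

View pics/s16c.png

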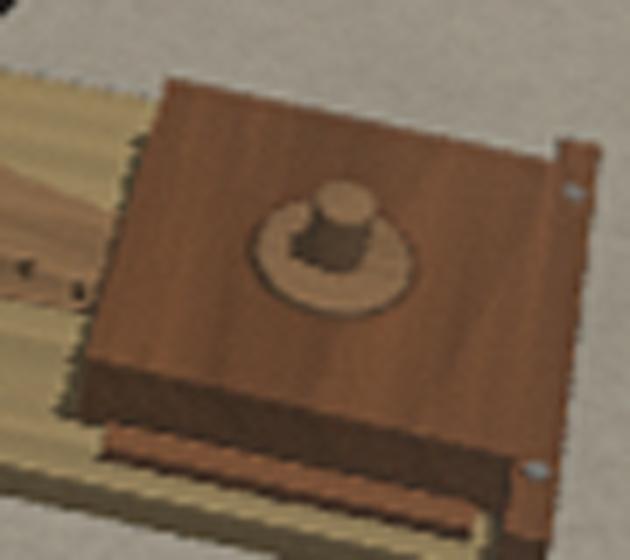

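View pics/w16.png

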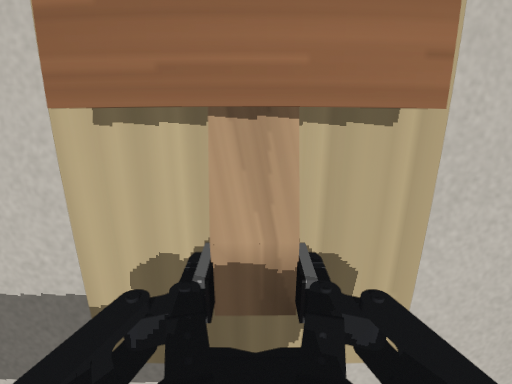

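```bash
cat > lift.py <<'E'
from h import *
import sys
from scipy.optimize import brentq
def an(npy,row_w,cl,cr):
    q=np.load(npy); R=q[3:].reshape(3,3); cm=cam('wrist',dict(position=q[:3],orientation=R))
    tip=q[:3]+R@np.array([.110,-.0004,0]); u=R[:,0]; u=u/np.linalg.norm(u); bz=.018
    def g(s): # point on wedge top at s vs ray
        z=bz+.005+s*25/90; return ((tip-ray(cm,[(253.5,row_w)],z)[0])@u)-s
    s=brentq(g,-.01,.09); print('s in mm',s*1000,'lift',5+s*1000*25/90-10)
    w=lambda z: np.linalg.norm(np.diff(ray(cm,[cl,cr],z),axis=0))-.15
    z=brentq(w,0.0,.06); p=ray(cm,[cl,cr],z).mean(0); print('edge z from width',z,'rise',(z-.028)*1000,'mid',p.round(4),'s from tip', (tip-p)@u*1000)
for a in [('w15.npy',73,(44.5,77),(448.5,70.5)),('w16.npy',107.5,(47.5,108),(446.5,107.5))]: an(*a)
E
python3 lift.py
python3 - <<'E'
import cv2
for n in ('w15','w16'):
    t=cv2.imread(f'pics/{n}.png');cv2.imwrite(f'pics/{n}c.png',cv2.resize(t[50:140,20:480],None,fx=1.7,fy=5,interpolation=cv2.INTER_CUBIC))
E
```

```text
s in mm 18.130756494466592 lift 0.036321248462941824
edge z from width 0.049425201907900985 rise 21.425201907900984 mid [0.5893 0.1272 0.0494] s from tip 18.877881827462456
s in mm 32.41665145601857 lift 4.0046254044496035
edge z from width 0.05295258813778755 rise 24.952588137787547 mid [0.5879 0.1285 0.053 ] s from tip 31.07412165654613
```

View pics/w16c.png

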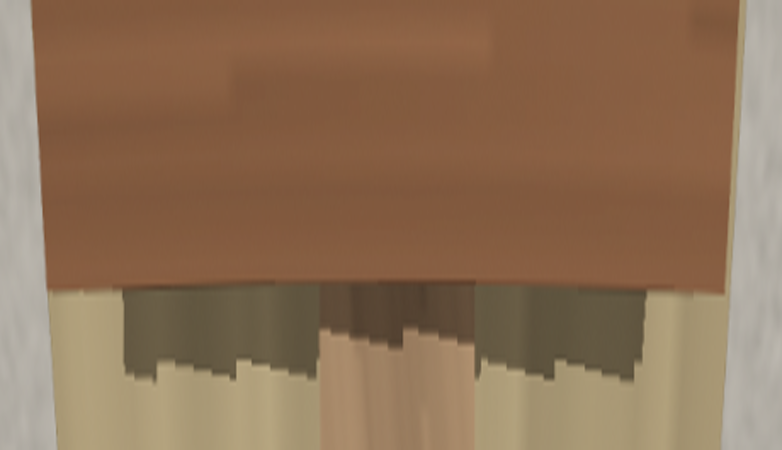

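View pics/w15c.png

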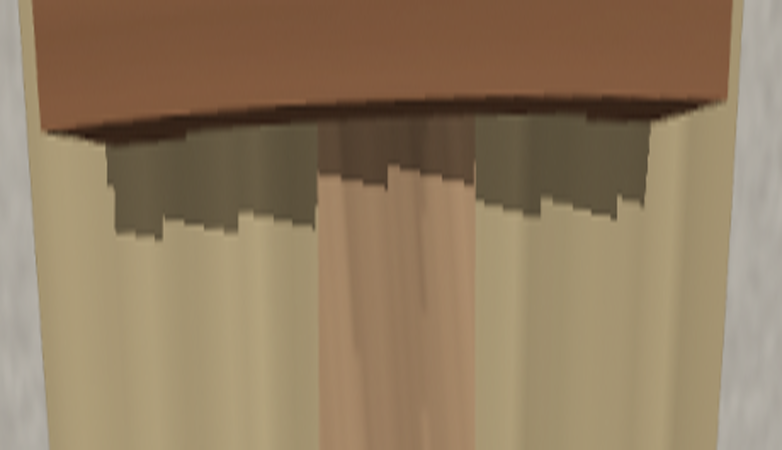

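The wrist edge measurement gives a lift of 3.5–3.8 mm so far, from contact at TCP y = 0.036. About 4.5 mm more push is needed.

Request:
{"name": "send_rows", "arguments": {"series": [[[6,0,0.3,0.1,-0.2,-0.1,0],[4.5,0,0.3,0,0.2,0,0]]]}}

```text
time_s: 20.4
position: [0.5979, 0.0558, 0.012]
orientation: [[-0.087, 0.996, 0.002], [0.996, 0.087, -0.001], [-0.001, 0.002, -1.0]]
wrist_force: [-0.1, -8.2, 3.2]
gripper_width: 0.0386
```

```bash
python3 -c "
from h import *
plan([.5978,.0543,.012],5.2,n=1)
"
```

```text
at [0.5979 0.0558 0.012 ] head 5.01 F [-0.1 -8.2  3.2] w 0.0386 t 20.4
total [-1.5 -0.2  0. ] [ 0.09  0.05 -0.19] rows 1
[-1.5, -0.2, 0.0, 0.1, 0.0, -0.2, 100]
```

Request:
{"name": "send_rows", "arguments": {"series": [[[2,0,0.3,0,0.2,0,0],[2,0,0.3,0,0.2,0,0],[2,0,0.3,0,0,0,0]]]}}

```text
time_s: 20.7
position: [0.5979, 0.0559, 0.0121]
orientation: [[-0.086, 0.996, 0.003], [0.996, 0.086, -0.001], [-0.002, 0.002, -1.0]]
wrist_force: [-1.0, -7.2, 2.1]
gripper_width: 0.0386
```

```bash
python3 -c "
from h import *
plan([.5978,.0543,.012],5.2,n=1)
cm,f,s=snap('wrist','w17');np.save('w17.npy',np.r_[s['position'],s['orientation'].ravel()])
cv2.imwrite('pics/w17c.png',cv2.resize(f[50:140,20:480,::-1],None,fx=1.7,fy=5,interpolation=cv2.INTER_CUBIC))
cm,f,s=snap('scene','s17');cv2.imwrite('pics/s17c.png',cv2.resize(f[185:265,265:375,::-1],None,fx=7,fy=7,interpolation=cv2.INTER_CUBIC))
snap('top','t17')
print(s['position'],s['joint_vel'].round(2))
"
```

```text
at [0.5979 0.0559 0.0121] head 4.95 F [-1.  -7.2  2.1] w 0.0386 t 20.7
total [-1.6 -0.2  0.1] [ 0.14  0.09 -0.25] rows 1
[-1.6, -0.2, 0.1, 0.1, 0.1, -0.2, 100]
[0.59787202 0.05591906 0.01204071] [ 0.15  0.03  0.05 -0.05 -0.21  0.06  0.27]
```

View pics/w17c.png

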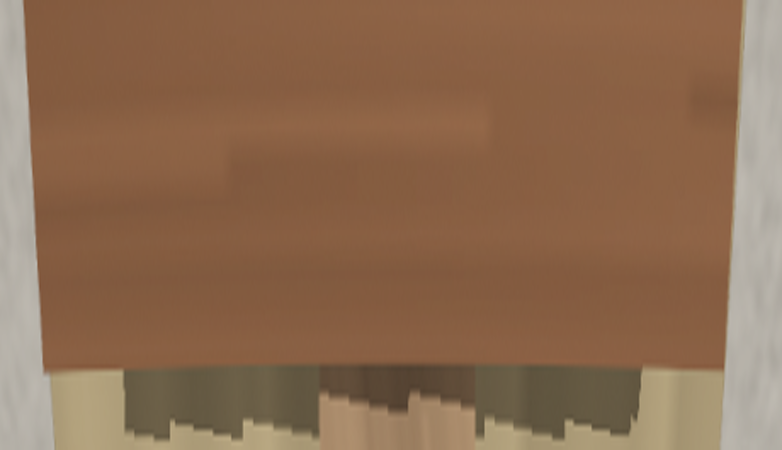

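View pics/s17c.png

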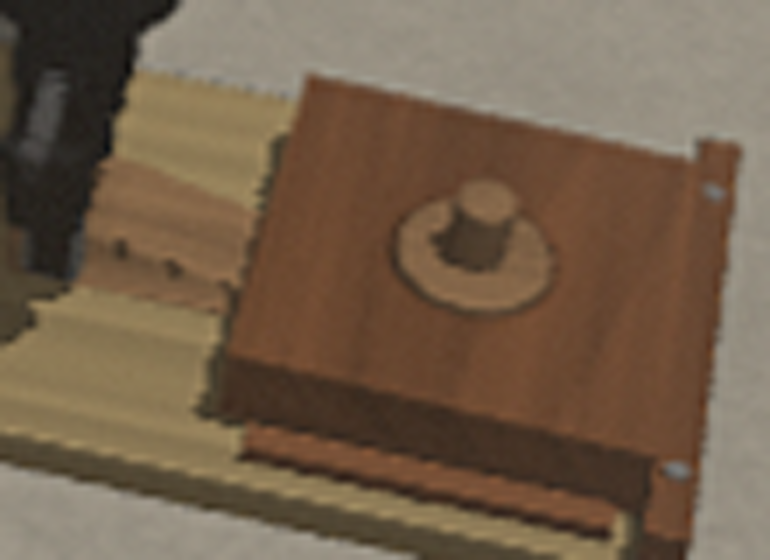

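View pics/t17.png

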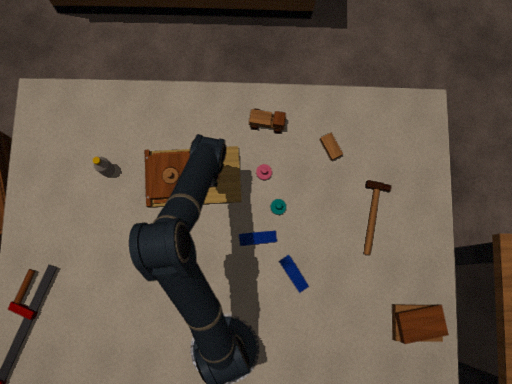

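```bash
python3 - <<'E'
from h import *
from scipy.optimize import brentq
for n,cl,cr in [('w15.npy',(42/1.7+20,130/5+50),(728/1.7+20,101/5+50)),('w16.npy',(48/1.7+20,290/5+50),(726/1.7+20,293/5+50)),('w17.npy',(43/1.7+20,372/5+50),(724/1.7+20,370/5+50))]:
    q=np.load(n); R=q[3:].reshape(3,3); cm=cam('wrist',dict(position=q[:3],orientation=R))
    w=lambda z: np.linalg.norm(np.diff(ray(cm,[cl,cr],z),axis=0))-.15
    z=brentq(w,0,.08); p=ray(cm,[cl,cr],z); u=R[:,0]
    print(n,'z',round(z,4),'s',((q[:3]+.110*u-p.mean(0))@u*1000).round(2),p.round(4))
E
```

```text
w15.npy z 0.0492 s 18.63 [[0.5146 0.1205 0.0492]
 [0.664  0.1345 0.0492]]
w16.npy z 0.053 s 31.27 [[0.5135 0.1218 0.053 ]
 [0.6629 0.1348 0.053 ]]
w17.npy z 0.0547 s 36.95 [[0.5131 0.1219 0.0547]
 [0.6625 0.1349 0.0547]]
```

Both corners read the same height, and the lift is about 5.3–5.5 mm. The pose is steady, the wedge's TCP height equals its touchdown height, and the other items have not moved in the top view. Handing in.

```bash
python3 -c "
from h import *
s=state();print(s['time_s'],s['position'],s['wrist_force'],s['gripper_width']);print(robot.sign_off())"
```

```text
20.85 [0.59788291 0.05595802 0.01205241] [-0.14226637 -5.90985583  2.83142829] 0.038453391723579866
the job is handed in; nothing more can be done
None
```

I fitted the natural-wood piece into the recess and pressed it home. I then pushed the wooden wedge straight under the board's open end and finished holding it there. The job was handed in at 20.9 s.

- **Piece:** I pressed the knob top with about 34 N (peak reading) and it stopped at the height expected when flush. The pictures show the disc level and concentric in the recess.
- **Lift:** the wrist view puts the open end about 5.5 mm up by edge width and about 5.3 mm by insertion depth, slightly over the 5 mm asked. Both top corners of that end are in line.
- **Wedge:** the tool is at its touchdown height (12 mm) with about 0.1° tilt, so the wedge should be flat on the base. It is still gripped at a reading of 38.5 mm, with about 6 N of push held.
- **Other objects:** in the last top view they are where they started.

Two things disagreed along the way:
- **Missed first grasp:** the jaws closed above the knob because the fingertips sit about 25 mm farther back than the description says. I measured this by touching the knob top and corrected for it; the piece did not move noticeably.
- **Stalled push:** the first small pushes stopped at contact and pitched the tool by about 1°. I corrected the pitch before pushing on.

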